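Fit the legs to a cabinet base and sort its fittings pack

TASK

Get this cabinet kit ready: plug the two loose black legs into the two free grey sockets of the upturned base panel, pressing only lightly and turning each leg until its lugs drop into the keyways and its flange sits fully home. Put every cup hinge on the bench into the blue tray and every bar pull into the grey tray for the door fitter, and leave the screwdriver and the pencil where they are.

Things in the scene. Friction and masses are not known exactly. Their poses are not given: they have to be found in the camera images.
- leg_1: black plastic cabinet leg, 75 mm high, 70 g, standing on its spigot, foot up. Origin at the centre of the spigot's end, z up the leg: pilot 32 mm dia from 0 to 20 mm; two lugs along own +-x, 46 mm over both, 8 mm wide, z 6 to 20; flange 60 mm dia, z 20 to 25; ribbed stem up to 52 mm dia to z 55; foot to z 75. A half turn makes no difference
- leg_2: black plastic cabinet leg, 75 mm high, 70 g, standing on its spigot, foot up. Origin at the centre of the spigot's end, z up the leg: pilot 32 mm dia from 0 to 20 mm; two lugs along own +-x, 46 mm over both, 8 mm wide, z 6 to 20; flange 60 mm dia, z 20 to 25; ribbed stem up to 52 mm dia to z 55; foot to z 75. A half turn makes no difference
- leg_1_foot (a point): middle of this leg's foot, on its axis 65 mm above the leg's origin (axes as the leg's): foot 54 mm dia, 20 mm thick, with two flats 44 mm apart facing own +-y; grip on the flats. The grey mark on the foot's top runs along own x, as the lugs do
- leg_2_foot (a point): middle of this leg's foot, on its axis 65 mm above the leg's origin (axes as the leg's): foot 54 mm dia, 20 mm thick, with two flats 44 mm apart facing own +-y; grip on the flats. The grey mark on the foot's top runs along own x, as the lugs do
- socket_1: grey leg socket screwed on the base panel, fixed, facing up. Origin at the centre of its underside on the panel's top, 13 mm above the table; own x runs through the two keyways. Flange 72 mm dia, collar 60 mm dia, 24 mm high; bore 35 mm dia with two keyways along own +-x, 11 mm wide, 50 mm over both; bore floor at z = 4 mm
- socket_2: grey leg socket screwed on the base panel, fixed, facing up. Origin at the centre of its underside on the panel's top, 13 mm above the table; own x runs through the two keyways. Flange 72 mm dia, collar 60 mm dia, 24 mm high; bore 35 mm dia with two keyways along own +-x, 11 mm wide, 50 mm over both; bore floor at z = 4 mm
- socket_1_rim (a point): centre of this socket's mouth, 24 mm above its origin. With the pilot in the bore and the lugs across the rim, a leg's origin is 6 mm below this point; when the lugs meet the keyways (within about 3.5 deg) it can drop 14 mm more, to 20 mm below, the flange on the collar. Play about 1.5 mm all round
- socket_2_rim (a point): centre of this socket's mouth, 24 mm above its origin. With the pilot in the bore and the lugs across the rim, a leg's origin is 6 mm below this point; when the lugs meet the keyways (within about 3.5 deg) it can drop 14 mm more, to 20 mm below, the flange on the collar. Play about 1.5 mm all round
- base_panel: white cabinet base panel lying upside down on the bench, 234x294x13 mm, fixed there with mounting tape. Origin at the centre of its underside. On it the two free sockets, along its own -y side at x = -72 and +72 mm; along its +y side, 200 mm from them, two legs that are already fitted (85 mm above the panel at most, fixed)
- hinge_1: bright steel cup hinge lying flat, 57x92x18 mm; may be absent. Origin at the centre of its underside. Round cup 41 mm across, 12 mm high, centred at (0, -26) mm in own x, y, with a 56 mm wide screw plate on top; from it a straight arm 16 mm wide, 17 high, 52 long runs 74 deg from own +x, its middle at (13, 20) mm; pinch across the arm at about (10, 12) mm, 10 mm up
- hinge_2: bright steel cup hinge lying flat, 57x92x18 mm; may be absent. Origin at the centre of its underside. Round cup 41 mm across, 12 mm high, centred at (0, -26) mm in own x, y, with a 56 mm wide screw plate on top; from it a straight arm 16 mm wide, 17 high, 52 long runs 74 deg from own +x, its middle at (13, 20) mm; pinch across the arm at about (10, 12) mm, 10 mm up
- hinge_3: bright steel cup hinge lying flat, 57x92x18 mm; may be absent. Origin at the centre of its underside. Round cup 41 mm across, 12 mm high, centred at (0, -26) mm in own x, y, with a 56 mm wide screw plate on top; from it a straight arm 16 mm wide, 17 high, 52 long runs 74 deg from own +x, its middle at (13, 20) mm; pinch across the arm at about (10, 12) mm, 10 mm up
- hinge_4: bright steel cup hinge lying flat, 57x92x18 mm; may be absent. Origin at the centre of its underside. Round cup 41 mm across, 12 mm high, centred at (0, -26) mm in own x, y, with a 56 mm wide screw plate on top; from it a straight arm 16 mm wide, 17 high, 52 long runs 74 deg from own +x, its middle at (13, 20) mm; pinch across the arm at about (10, 12) mm, 10 mm up
- pull_1: straight steel bar pull lying flat, 160x36x12 mm; may be absent. Origin at the centre of its underside: a 12 mm round bar runs along own x at y = -12 mm, its axis 6 mm up; two 10 mm posts at x = +-58 mm point to own +y
- pull_2: straight steel bar pull lying flat, 160x36x12 mm; may be absent. Origin at the centre of its underside: a 12 mm round bar runs along own x at y = -12 mm, its axis 6 mm up; two 10 mm posts at x = +-58 mm point to own +y
- pull_1_grip (a point): grip point of this pull: middle of the bar, on its axis, 6 mm above the underside; pinch along own y
- pull_2_grip (a point): grip point of this pull: middle of the bar, on its axis, 6 mm above the underside; pinch along own y
- blue_tray: blue plastic fittings tray, open on top, 140x210x45 mm, walls and floor 4 mm, stays put. Origin at the centre of its underside, its long side along own y
- grey_tray: grey plastic fittings tray, open on top, 140x210x45 mm, walls and floor 4 mm, stays put. Origin at the centre of its underside, its long side along own y
- screwdriver: yellow screwdriver, 221x55x28 mm, bystander: leave it where it is
- pencil: red flat carpenter's pencil, 178x44x9 mm, lying on the base panel between the sockets and the fitted legs, bystander: leave it where it is
Things that resemble listed ones, but are neither listed nor needed, are in the scene too. Leave any purple or turquoise look-alike of the hinge_2 alone.

How it is judged:
By the outcome, as a careful person would: the job done as asked, in the order asked, and still so for the second after the job is handed in, with the robot touching nothing.
Of hinge_1, hinge_2, hinge_3, hinge_4, pull_1, pull_2 only 4 to 6 are there at a start; the rules pass over those that are not, and their reading is None.
At some moment in a run one of hinge_1, hinge_2, hinge_3, hinge_4, pull_1, pull_2 may be knocked a few centimetres aside while the robot is not near it.
It also fails if it takes over 208 s, if anything falls off the work surface, if the arm or the gripper's body presses on something with over 40 N, if the wrist force passes 120 N, or if a joint passes its speed limit or range.

ROBOT

A 6-joint arm with a two-finger parallel gripper is mounted at the origin on a cart in front of the work surface, level with it; the furniture and walls round the work are solid. World frame = base frame: x ahead of the robot, y to its left, z up, the work surface at z = 0. Lengths are in m, angles in degrees, forces in N, time in s.
With the tool pointing down it reaches from about 0.35 to 0.875 m from the base axis. Payload 4.2 kg.
Tool frame: the origin (TCP) lies between the finger pads; the fingertips stand 8 mm ahead of it and the grasp point (between the pads) lies 11 mm behind it; x points along the fingers, y is the direction in which the jaws open and shut, and the axes are right-handed (so a half turn about x gives the same grasp; the last joint's range is limited). The gripper opens to 87 mm and grips with 3 to 60 N. Pads are 19 mm wide; open, the fingers measure 117 mm over their backs; the gripper's body (75 mm by 190 mm) begins 51 mm behind the grasp point.
Start: joints at [-59.897, 22.042, 0.453, 0, -68.411, -14.817], TCP at [0.165, -0.603, 0.231] pointing down, gripper open.
Joint ranges: [-179.83, 179.83], [-69.29, 118.12], [-61.27, 80.66], [-181.25, 117.63], [-171.15, -9.14], [-177.46, 177.46]. Speed limits (degrees/s): [159.86, 159.86, 180, 180, 180, 180].

INTERFACE

Orientations are given as a 3x3 rotation matrix whose columns are the frame's x, y, z axes.
In Python, from station import r gives the robot as it stands. The module is installed in compiled form; this text tells all that it offers.
- The arm moves only by the tool move_arm, never from a script. Its argument "increments" is one flat list of numbers, 7 for each row, row after row: the turn, a rotation vector about the tool's x, y, z in degrees, then the shift along the tool's x, y, z in m, then the finger opening in m, from 0 to 0.087. A call has 1 to 12 rows; each row is the pose to reach, as a shift and turn from the pose commanded when the call began, along the tool's axes at that moment; what a row does not reach only later rows make up. A row lasts 1/12 s, in which the tool goes at most 41.7 mm and 7.16 degrees, less where a joint would pass 70% of its speed; a pose out of reach is approached as far as the arm can. A call with a gripper value outside its range is refused whole. The fingers move at their own pace and stop on an object; the grip force is fixed at half the most. Time passes only in rows, so rows that repeat a pose let the fingers close. It gives the time, the measured TCP pose, the force and the opening at its end, in the units of the state.
- r.sense(): the state, without advancing time (a new reading comes with each control period).
- r.capture(name): name is "scene" or "top" or "wrist"; returns the picture (420x560x3 uint8, red, green, blue); there is no depth.
- r.calibration(name): a dict with "fx", "fy", "cx", "cy" (pixels), "rvec" (rotation vector, rad) and "tvec" (3), from world to camera coordinates, as OpenCV has them; the wrist camera has in their place "tool_from_camera" (4x4, takes a point from camera to tool coordinates, whose origin is the TCP and whose axes are the tool frame's). Camera axes: x right, y down, z forward; pixel columns grow to the right and rows downward; lengths in m; the calibration is good to about 2 mm. A picture is of the moment at which its call begins: read the wrist's pose just before it. calibration takes no time and is no camera call.
- r.finish_job(): hands the job in, once; it reports no verdict.
The state is a dict: "time_s": time; "joints": joint angles; "joint_velocities": joint speeds; "effort": joint torques, N m; "tcp_pos": TCP position; "ee_rot": TCP orientation; "wrist_force": force on the tool from outside, world axes, zero at the start; "moment": the same for the moment, N m; "gripper_width": opening from 0.0 (shut) to 1.0 (fully open).
Only numpy, scipy, OpenCV 4.12 (cv2) and the standard library are available. Lean on these libraries where they do the work, as an engineer would, in place of code of your own. Each camera call takes 0.05 s, during which the arm holds its last target.

## Working session

There is one attempt and no reset: what is moved stays moved. The work goes in short steps, Python scripts to look and compute and a tool call to move; the robot and the scene stay as the last step left them, time stands still between calls to the robot, and variables do not carry over. Pictures are saved under pics/ and viewed, and the job is handed in when it is done.

Besides the shell and the picture viewer there is one more tool, called after "Call:" as name(argument=value, ...) on one line, values as JSON. move_arm: Moves the arm, as the interface text tells. Its arguments: {"type":"object","properties":{"increments":{"type":"array","items":{"type":"number"}}},"required":["increments"]}

```bash
mkdir -p pics; ls; cat > h.py <<'E'
import numpy as np, cv2
from station import r
def cap(n,f):
    im=r.capture(n); cv2.imwrite('pics/'+f+'.png',im[:,:,::-1]); return im
E
python3 - <<'E'
from h import *
s=r.sense()
for k,v in s.items(): print(k,np.round(v,3).tolist())
for n in('scene','top','wrist'):
    cap(n,n+'0'); print(n,r.calibration(n))
E
```

```text
pics
time_s 0.0
joints [-59.897, 22.091, 0.379, -0.029, -68.412, -14.818]
joint_velocities [0.06, 0.044, 0.029, 0.038, 0.019, -0.042]
effort [0.0, -39.067, 18.741, 4.22, 0.011, -0.0]
tcp_pos [0.165, -0.602, 0.229]
ee_rot [[-0.001, -0.263, 0.965], [0.002, 0.965, 0.263], [-1.0, 0.002, -0.0]]
wrist_force [0.128, 0.569, 0.435]
moment [-0.023, 0.011, 0.012]
gripper_width 1.002
scene {'fx': 490.00475964898703, 'fy': 490.00475964898703, 'cx': 275.81411084798447, 'cy': 209.27109211393054, 'rvec': array([ 0.84044629, -2.38188702,  1.28105072]), 'tvec': array([0.36851263, 0.27477456, 1.23651135])}
top {'fx': 406.89153822857753, 'fy': 406.89153822857753, 'cx': 276.4527248316569, 'cy': 201.59153601937072, 'rvec': array([ 2.16976096, -2.14239737,  0.13549856]), 'tvec': array([-0.07254183,  0.51373168,  0.99014879])}
wrist {'fx': 361.68992855651743, 'fy': 361.68992855651743, 'cx': 276.79780811967316, 'cy': 208.6414066874087, 'tool_from_camera': array([[ 7.87996514e-04, -2.77725528e-01,  9.60660143e-01,
        -1.53496400e-01],
       [ 9.99999689e-01,  1.94272996e-04, -7.64101336e-04,
        -2.57647195e-05],
       [ 2.55801224e-05,  9.60660447e-01,  2.77725594e-01,
        -7.47606531e-02],
       [ 0.00000000e+00,  0.00000000e+00,  0.00000000e+00,
         1.00000000e+00]])}
```

View pics/top0.png

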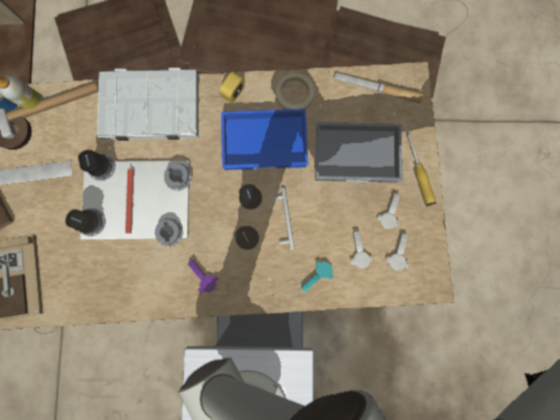

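View pics/scene0.png

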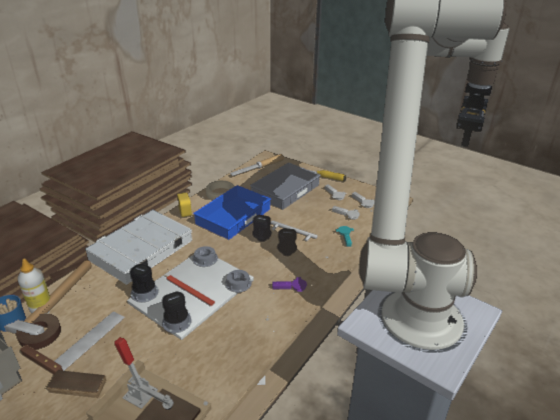

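View pics/wrist0.png

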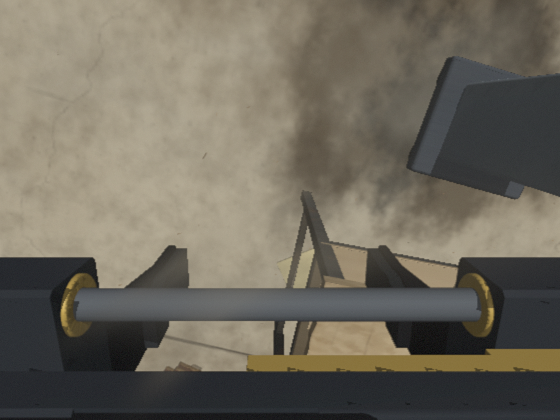

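The top view shows the white panel (135,200) with free sockets at (177,174) and (168,231), and loose legs at (250,196) and (246,237). There are three hinges near (389,211), (360,250) and (399,252), and a pull at (287,218). Next I'll zoom in and measure.

```bash
cat >> h.py <<'E'
def RT(n):
    c=r.calibration(n); R=cv2.Rodrigues(c['rvec'])[0]; return c,R,np.array(c['tvec'])
def onplane(n,uv,z):
    c,R,t=RT(n); d=np.array([(uv[0]-c['cx'])/c['fx'],(uv[1]-c['cy'])/c['fy'],1.]); d=R.T@d; o=-R.T@t
    return o+d*(z-o[2])/d[2]
def wray(uv,s=None):
    c=r.calibration('wrist'); s=s or r.sense(); T=c['tool_from_camera']; E=np.array(s['ee_rot'])
    d=E@T[:3,:3]@np.array([(uv[0]-c['cx'])/c['fx'],(uv[1]-c['cy'])/c['fy'],1.]); o=np.array(s['tcp_pos'])+E@T[:3,3]; return o,d
def wplane(uv,z,s=None):
    o,d=wray(uv,s); return o+d*(z-o[2])/d[2]
E
python3 - <<'E'
from h import *
im=cv2.imread('pics/top0.png')
cv2.imwrite('pics/topA.png',cv2.resize(im[130:330,60:260],None,fx=3,fy=3,interpolation=cv2.INTER_CUBIC))
cv2.imwrite('pics/topB.png',cv2.resize(im[120:310,220:450],None,fx=3.1,fy=3.1,interpolation=cv2.INTER_CUBIC))
c,R,t=RT('top'); print(-R.T@t, R.round(3))
for nm,uv,z in [('s1',(177,174),.037),('s2',(168,231),.037),('l1',(250,196),.075),('l2',(246,237),.075),('h1',(389,211),.01),('h2',(360,250),.01),('h3',(399,252),.01),('pull',(290,218),.006),('blue',(264,139),.045),('grey',(358,152),.045),('cornerpanel',(187,238),.013)]:
    p=onplane('top',uv,z); print(nm,p.round(3),np.hypot(*p[:2]).round(3))
E
```

```text
[ 0.38614222 -0.0672919   1.04687304] [[ 0.013 -1.     0.   ]
 [-0.992 -0.013 -0.126]
 [ 0.126  0.001 -0.992]]
s1 [0.581 0.186 0.037] 0.61
s2 [0.437 0.202 0.037] 0.481
l1 [ 0.522 -0.002  0.075] 0.522
l2 [0.423 0.005 0.075] 0.423
h1 [ 0.497 -0.355  0.01 ] 0.61
h2 [ 0.397 -0.279  0.01 ] 0.485
h3 [ 0.393 -0.378  0.01 ] 0.545
pull [ 0.476 -0.101  0.006] 0.487
blue [ 0.672 -0.032  0.045] 0.673
grey [ 0.642 -0.27   0.045] 0.696
cornerpanel [0.421 0.159 0.013] 0.45
```

View pics/topA.png

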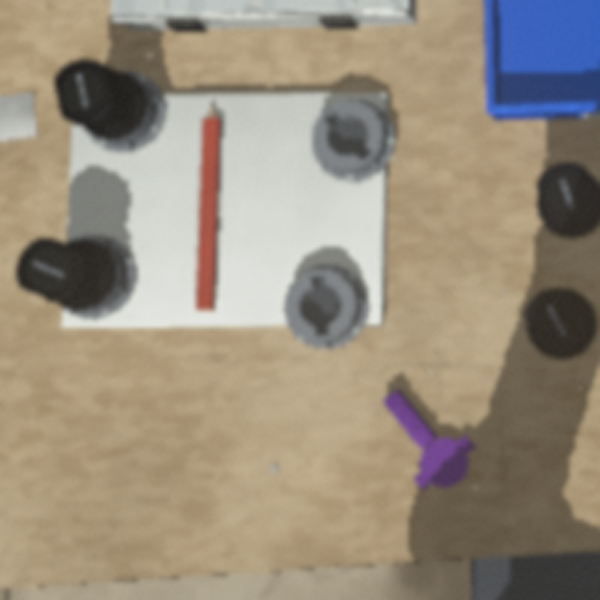

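View pics/topB.png

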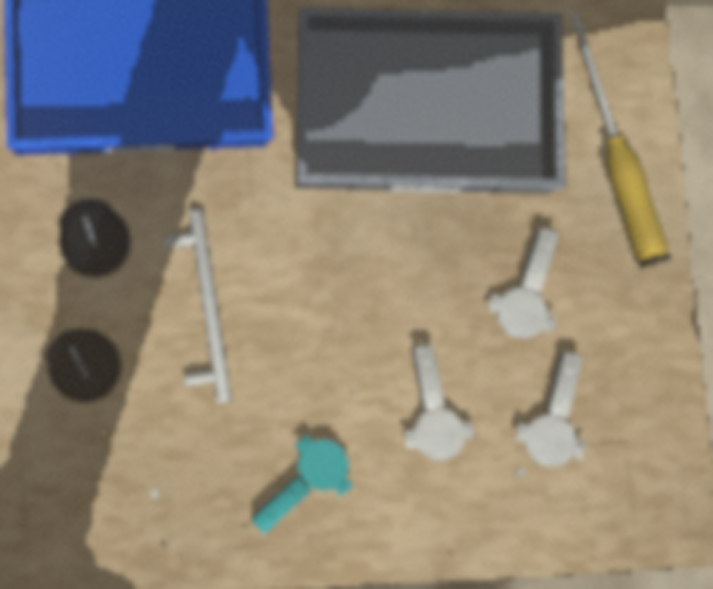

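```bash
cat >> h.py <<'E'
import json
def Rd(psi):
    c,s=np.cos(np.radians(psi)),np.sin(np.radians(psi)); return np.array([[0,c,s],[0,s,-c],[-1,0,0.]])
def load(): return json.load(open('cmd.json'))
def plan(wps,save=True):
    """wps: list of (x,y,z,psi,open). prints rows relative to commanded pose; saves last as commanded"""
    c=load(); E=Rd(c[3]); p0=np.array(c[:3])
    for w in wps:
        d=E.T@(np.array(w[:3])-p0); a=-((w[3]-c[3]+180)%360-180)
        a=np.round(a,1); d=np.round(d,4)
        rows=max(np.linalg.norm(d)/.0417,abs(a)/7.16)
        print([float(a),0,0]+d.tolist()+[w[4]],'~rows from start %.1f'%rows)
        last=(p0+E@d).tolist()+[float(c[3]-a)]
    if save: json.dump(last,open('cmd.json','w'))
E
echo '[0.165,-0.603,0.231,105.2]'>cmd.json
python3 -c "
from h import *
plan([(0.36,-.3,.26,105.2,.087),(.50,.09,.25,105.2,.087)])"
```

```text
[-0.0, 0, 0, -0.029, 0.2413, 0.2676, 0.087] ~rows from start 8.7
[-0.0, 0, 0, -0.019, 0.5809, 0.505, 0.087] ~rows from start 18.5
```

Call:
move_arm(increments=[0,0,0,-0.029,0.2413,0.2676,0.087,0,0,0,-0.029,0.2413,0.2676,0.087,0,0,0,-0.029,0.2413,0.2676,0.087,0,0,0,-0.029,0.2413,0.2676,0.087,0,0,0,-0.029,0.2413,0.2676,0.087,0,0,0,-0.029,0.2413,0.2676,0.087,0,0,0,-0.029,0.2413,0.2676,0.087,0,0,0,-0.029,0.2413,0.2676,0.087,0,0,0,-0.029,0.2413,0.2676,0.087,0,0,0,-0.029,0.2413,0.2676,0.087])

```text
time_s: 0.98
tcp_pos: [0.3615, -0.2964, 0.2602]
ee_rot: [[0.002, -0.269, 0.963], [-0.0, 0.963, 0.269], [-1.0, -0.001, 0.002]]
wrist_force: [0.3, 0.1, 0.4]
gripper_width: 1.001
```

Call:
move_arm(increments=[0,0,0,0.01,0.3396,0.2374,0.087,0,0,0,0.01,0.3396,0.2374,0.087,0,0,0,0.01,0.3396,0.2374,0.087,0,0,0,0.01,0.3396,0.2374,0.087,0,0,0,0.01,0.3396,0.2374,0.087,0,0,0,0.01,0.3396,0.2374,0.087,0,0,0,0.01,0.3396,0.2374,0.087,0,0,0,0.01,0.3396,0.2374,0.087,0,0,0,0.01,0.3396,0.2374,0.087,0,0,0,0.01,0.3396,0.2374,0.087,0,0,0,0.01,0.3396,0.2374,0.087,0,0,0,0.01,0.3396,0.2374,0.087])

```text
time_s: 1.98
tcp_pos: [0.4989, 0.092, 0.2486]
ee_rot: [[-0.002, -0.266, 0.964], [-0.001, 0.964, 0.266], [-1.0, -0.0, -0.002]]
wrist_force: [-0.4, -0.9, 0.4]
gripper_width: 0.997
```

```bash
python3 - <<'E'
from h import *
s=r.sense(); im=cap('wrist','w1'); print(s['time_s'],s['tcp_pos'],np.round(s['joints'],1),np.round(s['ee_rot'],3))
cv2.imwrite('pics/w1b.png',cv2.resize(im[:300,:,::-1],None,fx=1.42,fy=1.42))
E
```

```text
1.9833 [0.4989347  0.09199855 0.24861766] [  28.8    9.8  -14.    -0.   -66.3 -103.4] [[-0.002 -0.266  0.964]
 [-0.001  0.964  0.266]
 [-1.    -0.    -0.002]]
```

View pics/w1b.png

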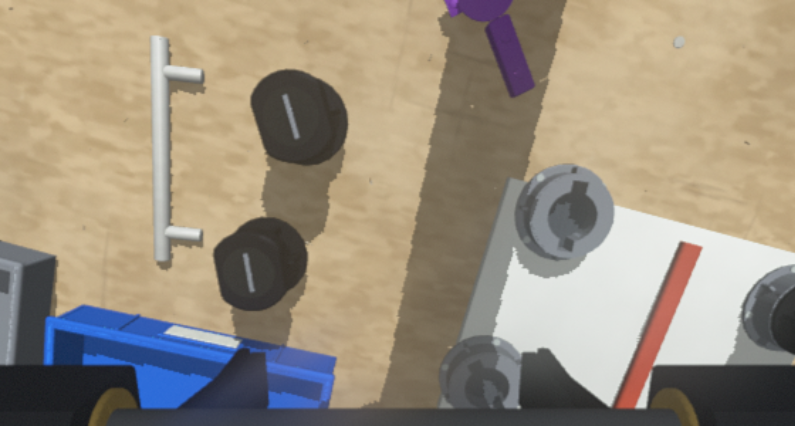

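The wrist view shows the leg marks at about (205,82) and (176,192) in raw pixels, and the near socket's mouth at about (405,150) with its keyways running top to bottom. I'll segment these for exact positions.

```bash
python3 - <<'E'
from h import *
im=cv2.imread('pics/w1.png'); g=cv2.cvtColor(im,cv2.COLOR_BGR2GRAY)
s=r.sense()
for n,(u,v) in {'near':(206,82),'far':(176,192)}.items():
    sub=g[v-20:v+21,u-12:u+13]; m=(sub>95).astype(np.uint8)
    ys,xs=np.nonzero(m); pts=np.c_[xs+u-12,ys+v-20].astype(np.float32)
    vx,vy,cx,cy=cv2.fitLine(pts,cv2.DIST_L2,0,.01,.01).ravel()
    P=wplane((cx,cy),.075,s); A=wplane((cx+10*vx,cy+10*vy),.075,s)-P
    print(n,len(xs),cx,cy,P.round(4),'x-ang',np.degrees(np.arctan2(A[1],A[0])).round(1))
x0,y0=350,100
cv2.imwrite('pics/sock.png',cv2.resize(im[y0:y0+100,x0:x0+100],None,fx=6,fy=6,interpolation=cv2.INTER_CUBIC))
cv2.imwrite('pics/legs.png',cv2.resize(im[40:230,140:260],None,fx=3,fy=3,interpolation=cv2.INTER_CUBIC))
E
```

```text
near 131 204.43512 81.43511 [0.4246 0.006  0.075 ] x-ang 29.4
far 98 174.65306 191.10204 [ 5.262e-01 -4.000e-04  7.500e-02] x-ang 20.8
```

View pics/sock.png

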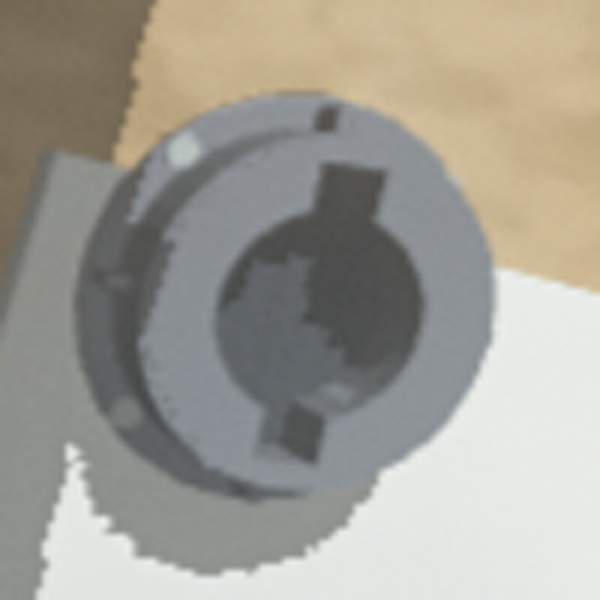

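View pics/legs.png

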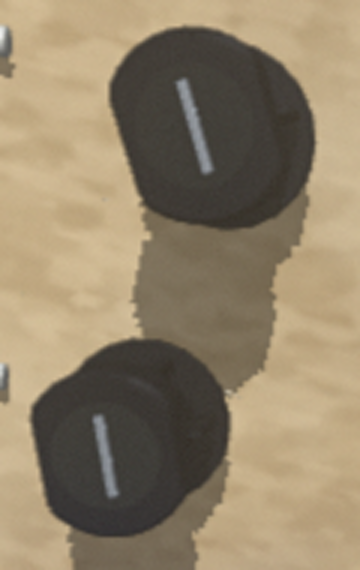

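```bash
python3 - <<'E'
from h import *
s=r.sense()
f=lambda x,y:((x+.5)/6-.5+350,(y+.5)/6-.5+100)
A=wplane(f(355,167),.037,s);B=wplane(f(289,460),.037,s);C=wplane(f(320,310),.037,s)
print(A.round(4),B.round(4),((A+B)/2).round(4),C.round(4),np.linalg.norm(A-B),np.degrees(np.arctan2(*(A-B)[1::-1])))
L=wplane(f(215,310),.037,s);R=wplane(f(426,305),.037,s);print('bore dia',np.linalg.norm(L-R))
# refine approach to near leg
plan([(.424,.006,.25,119.4,.087),(.424,.006,.11,119.4,.087)])
E
```

```text
[0.413 0.202 0.037] [0.4619 0.2089 0.037 ] [0.4374 0.2054 0.037 ] [0.4365 0.2049 0.037 ] 0.04931319154550489 -172.0485798491523
bore dia 0.03525294582153808
[-14.2, 0, 0, 0.0, -0.0611, -0.0954, 0.087] ~rows from start 2.7
[-14.2, 0, 0, 0.14, -0.0611, -0.0954, 0.087] ~rows from start 4.3
```

Call:
move_arm(increments=[-14.2,0,0,0.1,-0.0611,-0.0954,0.087,-14.2,0,0,0.1,-0.0611,-0.0954,0.087,-14.2,0,0,0.1,-0.0611,-0.0954,0.087,-14.2,0,0,0.1,-0.0611,-0.0954,0.087,-14.2,0,0,0.1,-0.0611,-0.0954,0.087,-14.2,0,0,0.1,-0.0611,-0.0954,0.087,-14.2,0,0,0.1,-0.0611,-0.0954,0.087])

```text
time_s: 2.62
tcp_pos: [0.4238, 0.006, 0.1506]
ee_rot: [[0.002, -0.491, 0.871], [0.0, 0.871, 0.491], [-1.0, -0.001, 0.002]]
wrist_force: [0.7, -0.8, 0.3]
gripper_width: 0.998
```

```bash
cat >> h.py <<'E'
def mark(im,u,v,th=95,hw=14,hh=30,z=.075,s=None):
    g=cv2.cvtColor(im,cv2.COLOR_RGB2GRAY); u=int(u);v=int(v)
    sub=g[v-hh:v+hh+1,u-hw:u+hw+1]; m=(sub>th).astype(np.uint8)
    n,lab,st,ce=cv2.connectedComponentsWithStats(m)
    k=1+np.argmin([abs(ce[i][0]-hw)+abs(ce[i][1]-hh) for i in range(1,n)])
    ys,xs=np.nonzero(lab==k); pts=np.c_[xs+u-hw,ys+v-hh].astype(np.float32)
    (cx,cy),wh,a=cv2.minAreaRect(pts); vx,vy,mx,my=cv2.fitLine(pts,cv2.DIST_L2,0,.01,.01).ravel()
    P=wplane((cx,cy),z,s); A=wplane((cx+20*vx,cy+20*vy),z,s)-P
    print('mark',len(xs),(cx,cy),wh,P.round(4),'ang',np.degrees(np.arctan2(A[1],A[0])).round(1)); return P
E
python3 - <<'E'
from h import *
json.dump([.424,.006,.15,119.4],open('cmd.json','w'))
s=r.sense(); im=cap('wrist','w2'); print(s['time_s'],s['tcp_pos'],np.round(s['wrist_force'],1))
mark(im,277,221,s=s)
E
```

```text
2.6167 [0.42375174 0.00596398 0.15056026] [ 0.7 -0.8  0.3]
mark 160 (278.0, 224.0) (36.0, 4.0) [0.4256 0.0072 0.075 ] ang 30.5
```

View pics/w2.png

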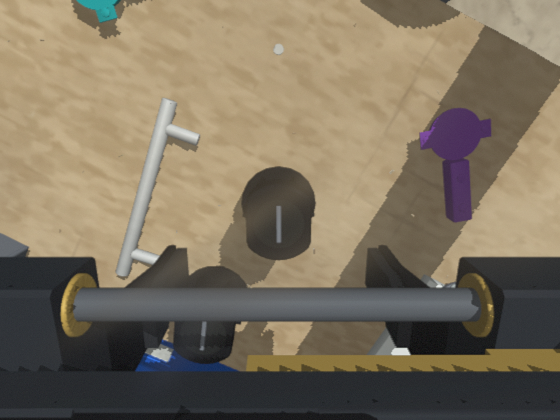

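The near leg is centred between the jaws, with its mark vertical at (278,224) and measured at (0.4256, 0.0072). I'll grip the foot with the fingertips just above z = 56 mm, clear of the stem.

```bash
python3 - <<'E'
from h import *
plan([(.4256,.0070,.0645,120.4,.087),(.4256,.007,.0645,120.4,.03)])
E
```

```text
[-1.0, 0, 0, 0.0855, 0.0001, 0.0019, 0.087] ~rows from start 2.1
[-1.0, 0, 0, 0.0855, 0.0001, 0.0019, 0.03] ~rows from start 2.1
```

Call:
move_arm(increments=[-1,0,0,0.03,0.0001,0.0019,0.087,-1,0,0,0.06,0.0001,0.0019,0.087,-1,0,0,0.0855,0.0001,0.0019,0.087,-1,0,0,0.0855,0.0001,0.0019,0.087,-1,0,0,0.0855,0.0001,0.0019,0.03,-1,0,0,0.0855,0.0001,0.0019,0.03,-1,0,0,0.0855,0.0001,0.0019,0.03,-1,0,0,0.0855,0.0001,0.0019,0.03,-1,0,0,0.0855,0.0001,0.0019,0.03,-1,0,0,0.0855,0.0001,0.0019,0.03,-1,0,0,0.0855,0.0001,0.0019,0.03,-1,0,0,0.0855,0.0001,0.0019,0.03])

```text
time_s: 3.67
tcp_pos: [0.4246, 0.0076, 0.0644]
ee_rot: [[0.001, -0.507, 0.862], [0.0, 0.862, 0.507], [-1.0, -0.0, 0.001]]
wrist_force: [0.5, 0.9, 1.6]
gripper_width: 0.501
```

```bash
python3 - <<'E'
from h import *
s=r.sense(); print(s['time_s'],s['tcp_pos'],s['gripper_width']*87,np.round(s['wrist_force'],1)); 
c=load(); print(c)
plan([(.4256,.007,.15,c[3],.03),(.4370,.2052,.15,98,.03)])
E
```

```text
3.6667 [0.42461908 0.00762013 0.06438254] 43.61208159935029 [0.5 0.9 1.6]
[0.42560621586576686, 0.007019838512980787, 0.06449999999999999, 120.4]
[-0.0, 0, 0, -0.0855, -0.0, -0.0, 0.03] ~rows from start 2.1
[22.4, 0, 0, -0.0855, 0.1652, 0.1101, 0.03] ~rows from start 5.2
```

Call:
move_arm(increments=[0,0,0,-0.03,0,0,0.03,0,0,0,-0.06,0,0,0.03,0,0,0,-0.0855,0,0,0.03,22.4,0,0,-0.0855,0.1652,0.1101,0.03,22.4,0,0,-0.0855,0.1652,0.1101,0.03,22.4,0,0,-0.0855,0.1652,0.1101,0.03,22.4,0,0,-0.0855,0.1652,0.1101,0.03,22.4,0,0,-0.0855,0.1652,0.1101,0.03,22.4,0,0,-0.0855,0.1652,0.1101,0.03,22.4,0,0,-0.0855,0.1652,0.1101,0.03,22.4,0,0,-0.0855,0.1652,0.1101,0.03,22.4,0,0,-0.0855,0.1652,0.1101,0.03])

```text
time_s: 4.67
tcp_pos: [0.4349, 0.2045, 0.1492]
ee_rot: [[-0.001, -0.14, 0.99], [-0.001, 0.99, 0.14], [-1.0, -0.001, -0.001]]
wrist_force: [-0.2, 0.1, -0.9]
gripper_width: 0.503
```

```bash
python3 - <<'E'
from h import *
s=r.sense(); im=cap('wrist','w3'); print(s['time_s'],s['tcp_pos'],s['gripper_width']*87,np.round(s['wrist_force'],1),np.round(s['ee_rot'],3).tolist()); print(load())
E
```

```text
4.6667 [0.43491486 0.2045358  0.14915126] 43.75068080109382 [-0.2  0.1 -0.9] [[-0.001, -0.14, 0.99], [-0.001, 0.99, 0.14], [-1.0, -0.001, -0.001]]
[0.4369721930126696, 0.20522141409575986, 0.15, 98.0]
```

View pics/w3.png

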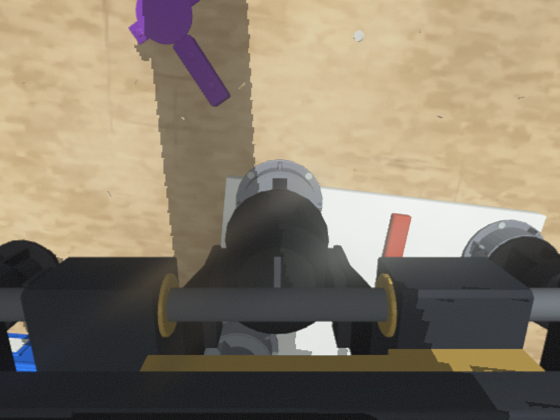

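The leg is held straight, with its mark vertical at (278,272). The socket keyway edge shows just ahead of it at (280,180). I'll measure both from this picture.

```bash
python3 - <<'E'
from h import *
im=cv2.imread('pics/w3.png')
s=r.sense(); print(s['time_s'],s['tcp_pos'])
z=s['tcp_pos'][2]+.0105
mark(im[:,:,::-1],278,272,th=110,z=z,s=s,hw=9,hh=17)
cv2.imwrite('pics/w3c.png',cv2.resize(im[150:295,225:335],None,fx=4,fy=4,interpolation=cv2.INTER_CUBIC))
E
```

```text
4.7167 [0.4350865  0.20438588 0.14930366]Traceback (most recent call last):
  File "<stdin>", line 5, in <module>
  File "h.py", line 33, in mark
    k=1+np.argmin([abs(ce[i][0]-hw)+abs(ce[i][1]-hh) for i in range(1,n)])
        ~~~~~~~~~^^^^^^^^^^^^^^^^^^^^^^^^^^^^^^^^^^^^^^^^^^^^^^^^^^^^^^^^^
    return _wrapfunc(a, 'argmin', axis=axis, out=out, **kwds)
    return _wrapit(obj, method, *args, **kwds)
    result = getattr(arr, method)(*args, **kwds)
ValueError: attempt to get argmin of an empty sequence
```

```bash
python3 - <<'E'
from h import *
im=cv2.imread('pics/w3.png')
cv2.imwrite('pics/w3c.png',cv2.resize(im[150:295,225:335],None,fx=4,fy=4,interpolation=cv2.INTER_CUBIC))
s=r.sense(); z=s['tcp_pos'][2]+.0105
mark(im[:,:,::-1],278,270,th=75,z=z,s=s,hw=8,hh=17)
E
```

```text
mark 177 (277.0, 271.5) (29.0, 6.0) [0.4301 0.2038 0.1598] ang -172.8
```

View pics/w3c.png

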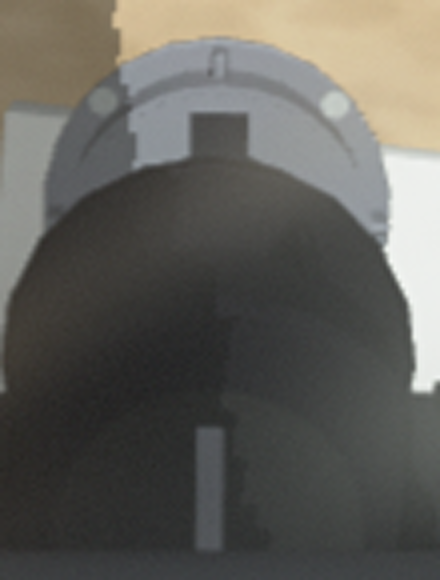

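```bash
python3 - <<'E'
from h import *
s=r.sense(); p=np.array(s['tcp_pos']); E=np.array(s['ee_rot']); print(s['tcp_pos'])
f=lambda x,y:((x+.5)/4-.5+225,(y+.5)/4-.5+150)
for n,uv,z in [('markend',(209.5,427),p[2]+.0105),('keyL',(190,113),.037),('keyR',(248,114),.037)]:
    P=wplane(f(*uv),z,s); print(n,P.round(4),'tool',(E.T@(P-p)).round(4))
im=cv2.imread('pics/w2.png'); g=cv2.cvtColor(im,cv2.COLOR_BGR2GRAY); ys,xs=np.nonzero(g[200:248,270:287]>95); print(xs.min()+270,xs.max()+270,ys.min()+200,ys.max()+200)
E
```

```text
[0.4350865  0.20438588 0.14930366]
markend [0.4231 0.2028 0.1598] tool [-0.0105  0.0001 -0.0121]
keyL [0.4139 0.1978 0.037 ] tool [ 0.1123 -0.0035 -0.0218]
keyR [0.4126 0.2085 0.037 ] tool [ 0.1123  0.0073 -0.0216]
276 280 206 242
```

Call:
move_arm(increments=[0,0,0,0.02,0.0011,0.0024,0.03,0,0,0,0.046,0.0011,0.0024,0.03,0,0,0,0.046,0.0011,0.0024,0.03,0,0,0,0.046,0.0011,0.0024,0.03,0,0,0,0.046,0.0011,0.0024,0.03])

```text
time_s: 5.13
tcp_pos: [0.4382, 0.2066, 0.1045]
ee_rot: [[0.001, -0.14, 0.99], [-0.0, 0.99, 0.14], [-1.0, -0.0, 0.001]]
wrist_force: [0.5, 0.9, -0.6]
gripper_width: 0.504
```

```bash
python3 - <<'E'
from h import *
c=load(); E=Rd(c[3]); json.dump((np.array(c[:3])+E@[.046,.0011,.0024]).tolist()+[c[3]],open('cmd.json','w'))
for i in range(1):
    s=r.sense(); print(s['time_s'],s['tcp_pos'],np.round(s['wrist_force'],1)); 
im=cap('wrist','w4'); s=r.sense(); print(s['tcp_pos'])
cv2.imwrite('pics/w4c.png',cv2.resize(im[120:295,205:355,::-1],None,fx=4,fy=4,interpolation=cv2.INTER_CUBIC))
E
```

```text
5.1333 [0.43820457 0.20662743 0.10449876] [ 0.5  0.9 -0.6]
[0.43836979 0.20700416 0.10483329]
```

View pics/w4c.png

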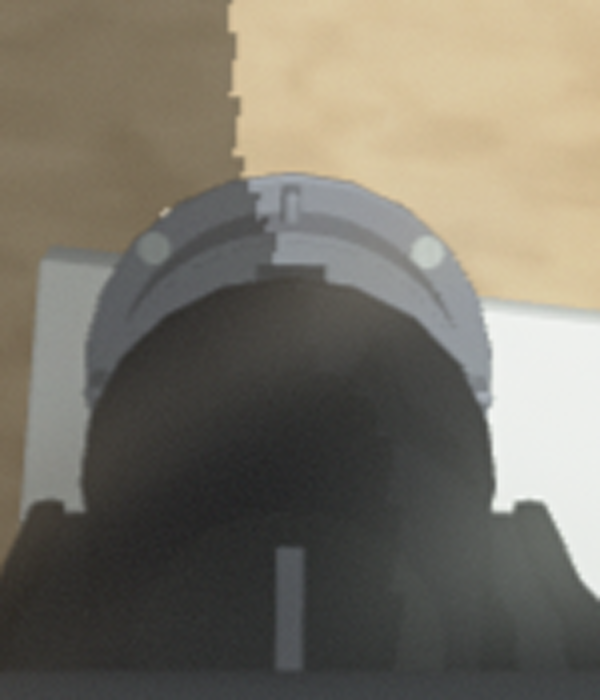

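Lateral and fore-aft alignment are both within about 1 mm: keyway centre u = 277.8, mark u = 277.2. I'll lower it gently.

Call:
move_arm(increments=[0,0,0,0.002,0.0003,-0.0005,0.03,0,0,0,0.004,0.0003,-0.0005,0.03,0,0,0,0.006,0.0003,-0.0005,0.03,0,0,0,0.008,0.0003,-0.0005,0.03,0,0,0,0.01,0.0003,-0.0005,0.03,0,0,0,0.01,0.0003,-0.0005,0.03,0,0,0,0.01,0.0003,-0.0005,0.03])

```text
time_s: 5.77
tcp_pos: [0.4371, 0.2074, 0.0934]
ee_rot: [[-0.0, -0.141, 0.99], [-0.0, 0.99, 0.141], [-1.0, -0.0, -0.0]]
wrist_force: [-0.1, -0.4, -0.6]
gripper_width: 0.507
```

Call:
move_arm(increments=[0,0,0,0.0015,0,0,0.03,0,0,0,0.003,0,0,0.03,0,0,0,0.0045,0,0,0.03,0,0,0,0.006,0,0,0.03,0,0,0,0.006,0,0,0.03,0,0,0,0.006,0,0,0.03])

```text
time_s: 6.27
tcp_pos: [0.4372, 0.2074, 0.0874]
ee_rot: [[-0.0, -0.141, 0.99], [-0.0, 0.99, 0.141], [-1.0, -0.0, -0.0]]
wrist_force: [-0.1, 0.2, -0.9]
gripper_width: 0.504
```

Call:
move_arm(increments=[0,0,0,0.0015,0,0,0.03,0,0,0,0.003,0,0,0.03,0,0,0,0.0045,0,0,0.03,0,0,0,0.006,0,0,0.03,0,0,0,0.007,0,0,0.03,0,0,0,0.007,0,0,0.03,0,0,0,0.007,0,0,0.03])

```text
time_s: 6.85
tcp_pos: [0.4373, 0.2074, 0.0814]
ee_rot: [[0.0, -0.141, 0.99], [-0.0, 0.99, 0.141], [-1.0, -0.0, 0.0]]
wrist_force: [-2.5, -0.2, 6.1]
gripper_width: 0.5
```

Seated with 6 N of contact, and TCP z at 0.0814 against 0.0815 expected. I'll release and go to the second leg.

```bash
python3 - <<'E'
from h import *
c=load(); E=Rd(c[3]); json.dump((np.array(c[:3])+E@[.023,.0003,-.0005]).tolist()+[c[3]],open('cmd.json','w')); c=load(); print(c)
plan([c[:2]+[.16,c[3],.087],(.527,.0005,.15,111.5,.087)])
E
```

```text
[0.4386588600019345, 0.20687221828382218, 0.08099999999999999, 98.0]
[-0.0, 0, 0, -0.079, 0.0, 0.0, 0.087] ~rows from start 1.9
[-13.5, 0, 0, -0.069, -0.2167, 0.0588, 0.087] ~rows from start 5.6
```

Call:
move_arm(increments=[0,0,0,-0.001,0,0,0.087,0,0,0,-0.001,0,0,0.087,0,0,0,-0.001,0,0,0.087,0,0,0,-0.001,0,0,0.087,0,0,0,-0.03,0,0,0.087,0,0,0,-0.07,0,0,0.087,0,0,0,-0.079,0,0,0.087])

```text
time_s: 7.43
tcp_pos: [0.44, 0.2092, 0.1647]
ee_rot: [[0.008, -0.142, 0.99], [0.005, 0.99, 0.142], [-1.0, 0.004, 0.009]]
wrist_force: [0.9, 0.6, 0.8]
gripper_width: 0.935
```

Call:
move_arm(increments=[-13.5,0,0,0.01,-0.2167,0.0588,0.087,-13.5,0,0,0.01,-0.2167,0.0588,0.087,-13.5,0,0,0.01,-0.2167,0.0588,0.087,-13.5,0,0,0.01,-0.2167,0.0588,0.087,-13.5,0,0,0.01,-0.2167,0.0588,0.087,-13.5,0,0,0.01,-0.2167,0.0588,0.087,-13.5,0,0,0.01,-0.2167,0.0588,0.087,-13.5,0,0,0.01,-0.2167,0.0588,0.087])

```text
time_s: 8.1
tcp_pos: [0.5261, -0.0003, 0.149]
ee_rot: [[-0.001, -0.365, 0.931], [-0.0, 0.931, 0.365], [-1.0, 0.0, -0.001]]
wrist_force: [-0.8, 0.0, 0.1]
gripper_width: 1.001
```

```bash
python3 - <<'E'
from h import *
s=r.sense(); im=cap('wrist','w5'); print(s['time_s'],s['tcp_pos'],load())
cap('top','top5')
mark(im,277,221,s=s)
E
```

```text
8.1 [ 5.26118370e-01 -2.92479832e-04  1.48995170e-01] [0.527045433421985, 0.000464506123975722, 0.15, 111.5]
mark 165 (279.0, 224.0) (36.0, 4.0) [0.5271 0.0013 0.075 ] ang -159.6
```

View pics/w5.png

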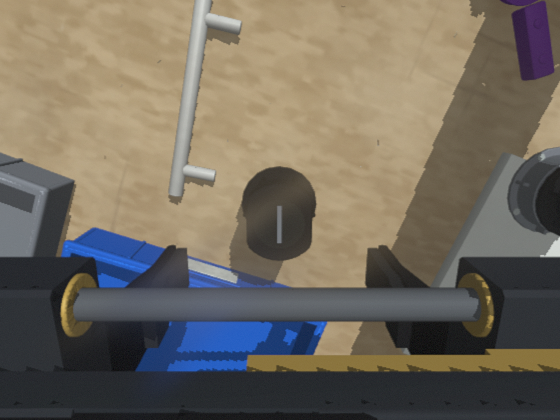

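View pics/top5.png

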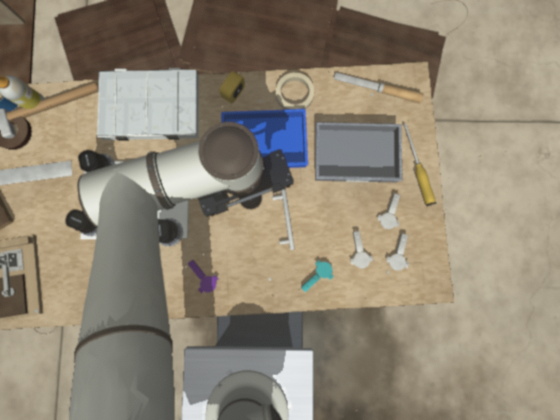

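```bash
python3 - <<'E'
from h import *
plan([(.5276,.0012,.0645,110.8,.087),(.5276,.0012,.0645,110.8,.03)]); c=load()
plan([c[:2]+[.16,c[3],.03],(.57,.14,.16,c[3],.03)],save=False)
E
```

```text
[0.7, 0, 0, 0.0855, 0.0005, 0.0008, 0.087] ~rows from start 2.1
[0.7, 0, 0, 0.0855, 0.0005, 0.0008, 0.03] ~rows from start 2.1
[-0.0, 0, 0, -0.0955, 0.0, 0.0, 0.03] ~rows from start 2.3
[-0.0, 0, 0, -0.0955, 0.1147, 0.0889, 0.03] ~rows from start 4.2
```

Call:
move_arm(increments=[0.7,0,0,0.03,0.0005,0.0008,0.087,0.7,0,0,0.06,0.0005,0.0008,0.087,0.7,0,0,0.0855,0.0005,0.0008,0.087,0.7,0,0,0.0855,0.0005,0.0008,0.087,0.7,0,0,0.0855,0.0005,0.0008,0.03,0.7,0,0,0.0855,0.0005,0.0008,0.03,0.7,0,0,0.0855,0.0005,0.0008,0.03,0.7,0,0,0.0855,0.0005,0.0008,0.03,0.7,0,0,0.0855,0.0005,0.0008,0.03,0.7,0,0,0.0855,0.0005,0.0008,0.03,0.7,0,0,0.0855,0.0005,0.0008,0.03])

```text
time_s: 9.12
tcp_pos: [0.5267, 0.0019, 0.0646]
ee_rot: [[0.001, -0.356, 0.934], [0.0, 0.934, 0.356], [-1.0, -0.0, 0.001]]
wrist_force: [-0.2, -0.2, -0.3]
gripper_width: 0.553
```

```bash
python3 - <<'E'
from h import *
c=load()
plan([c[:2]+[.16,c[3],.03],(.59,.105,.16,98,.03)])
E
```

```text
[-0.0, 0, 0, -0.0955, 0.0, 0.0, 0.03] ~rows from start 2.3
[12.8, 0, 0, -0.0955, 0.0749, 0.0952, 0.03] ~rows from start 3.7
```

Call:
move_arm(increments=[0,0,0,0,0,0,0.03,0,0,0,0,0,0,0.03,0,0,0,0,0,0,0.03])

```text
time_s: 9.37
tcp_pos: [0.5267, 0.0019, 0.0644]
ee_rot: [[0.0, -0.357, 0.934], [0.0, 0.934, 0.357], [-1.0, -0.0, 0.0]]
wrist_force: [0.3, 0.4, 1.8]
gripper_width: 0.501
```

Call:
move_arm(increments=[0,0,0,-0.03,0,0,0.03,0,0,0,-0.07,0,0,0.03,0,0,0,-0.0955,0,0,0.03,12.8,0,0,-0.0955,0.0749,0.0952,0.03,12.8,0,0,-0.0955,0.0749,0.0952,0.03,12.8,0,0,-0.0955,0.0749,0.0952,0.03,12.8,0,0,-0.0955,0.0749,0.0952,0.03,12.8,0,0,-0.0955,0.0749,0.0952,0.03,12.8,0,0,-0.0955,0.0749,0.0952,0.03,12.8,0,0,-0.0955,0.0749,0.0952,0.03,12.8,0,0,-0.0955,0.0749,0.0952,0.03])

```text
time_s: 10.28
tcp_pos: [0.5881, 0.1048, 0.1595]
ee_rot: [[-0.001, -0.14, 0.99], [-0.0, 0.99, 0.14], [-1.0, -0.0, -0.001]]
wrist_force: [0.3, -0.4, -0.2]
gripper_width: 0.504
```

```bash
python3 - <<'E'
from h import *
s=r.sense(); im=cap('wrist','w6'); print(s['time_s'],s['tcp_pos'],s['gripper_width'])
cv2.imwrite('pics/w6c.png',cv2.resize(im[130:260,320:450,::-1],None,fx=6,fy=6,interpolation=cv2.INTER_CUBIC)[:600])
E
```

```text
10.2833 [0.58809749 0.10478284 0.1594705 ] 0.5043712312767735
```

View pics/w6.png

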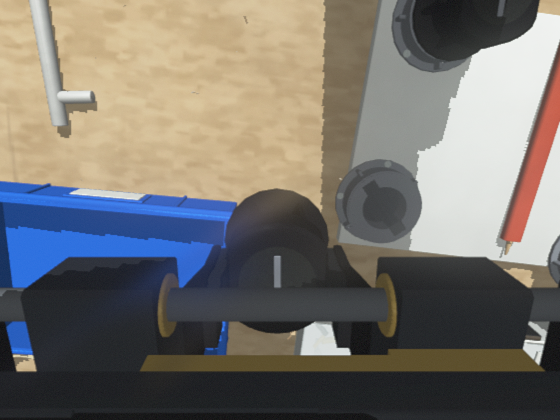

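View pics/w6c.png

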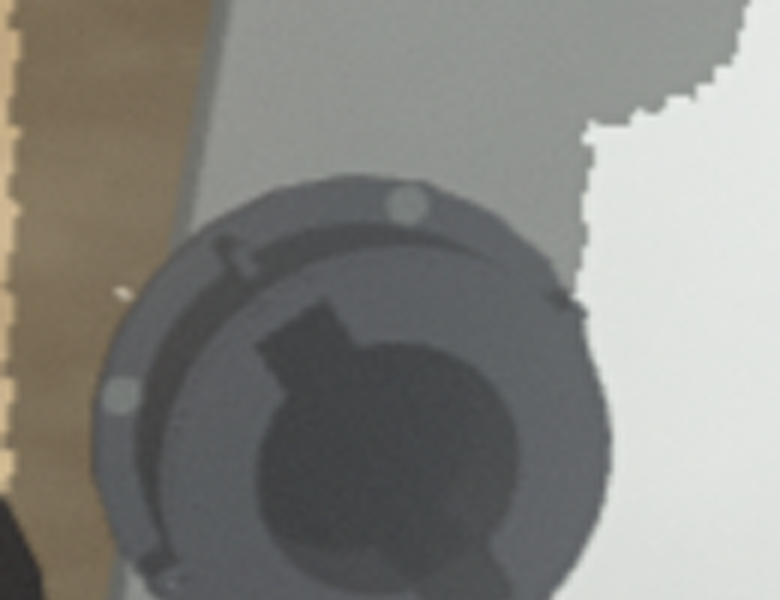

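The far socket's mouth is at about (384,207). Its keyway runs from upper-left to lower-right. I'll re-crop with more contrast.

```bash
python3 - <<'E'
from h import *
im=cv2.imread('pics/w6.png')
c=cv2.resize(im[155:255,330:430],None,fx=6,fy=6,interpolation=cv2.INTER_CUBIC).astype(float)
cv2.imwrite('pics/w6d.png',np.clip((c-40)*2.2,0,255).astype(np.uint8))
E
```

```text
(no output)
```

View pics/w6d.png

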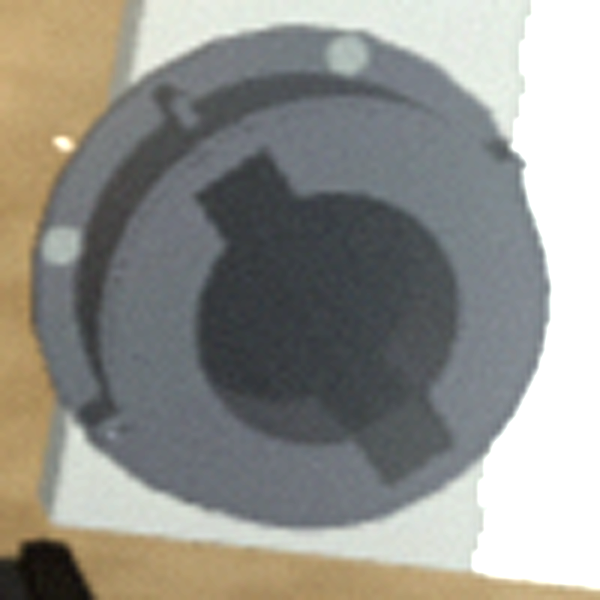

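```bash
python3 - <<'E'
from h import *
s=r.sense(); print(s['tcp_pos'])
f=lambda x,y:((x+.5)/6-.5+330,(y+.5)/6-.5+155)
A=wplane(f(231,172),.037,s);B=wplane(f(420.5,465.5),.037,s);C=wplane(f(328,317),.037,s)
print(A.round(4),B.round(4),((A+B)/2).round(4),C.round(4),np.linalg.norm(A-B),np.degrees(np.arctan2(*(B-A)[1::-1])))
for a,b in [((196,317),(460,317)),((328,190),(328,443))]: print(np.linalg.norm(wplane(f(*a),.037,s)-wplane(f(*b),.037,s)))
ang=np.degrees(np.arctan2(*(B-A)[1::-1])); M=(A+B+C)/3
plan([(M[0]+.001,M[1]+.0005,.16,ang+90,.03),(M[0]+.001,M[1]+.0005,.108,ang+90,.03)])
E
```

```text
[0.58824221 0.1048577  0.15964311]
[0.5629 0.173  0.037 ] [0.599  0.2068 0.037 ] [0.581  0.1899 0.037 ] [0.5803 0.1898 0.037 ] 0.0493888219001305 43.12284542885533
0.03491934614530254
0.034929105067959744
[-35.1, 0, 0, -0.0, 0.0856, 0.0037, 0.03] ~rows from start 4.9
[-35.1, 0, 0, 0.052, 0.0856, 0.0037, 0.03] ~rows from start 4.9
```

Call:
move_arm(increments=[-35.1,0,0,0,0.0856,0.0037,0.03,-35.1,0,0,0,0.0856,0.0037,0.03,-35.1,0,0,0,0.0856,0.0037,0.03,-35.1,0,0,0,0.0856,0.0037,0.03,-35.1,0,0,0,0.0856,0.0037,0.03,-35.1,0,0,0,0.0856,0.0037,0.03,-35.1,0,0,0.03,0.0856,0.0037,0.03,-35.1,0,0,0.052,0.0856,0.0037,0.03,-35.1,0,0,0.052,0.0856,0.0037,0.03,-35.1,0,0,0.052,0.0856,0.0037,0.03,-35.1,0,0,0.052,0.0856,0.0037,0.03])

```text
time_s: 11.25
tcp_pos: [0.5814, 0.191, 0.109]
ee_rot: [[0.002, -0.683, 0.73], [0.0, 0.73, 0.683], [-1.0, -0.001, 0.002]]
wrist_force: [0.2, -0.7, -0.6]
gripper_width: 0.501
```

```bash
python3 - <<'E'
from h import *
s=r.sense(); im=cap('wrist','w7'); print(s['time_s'],s['tcp_pos'],np.round(s['ee_rot'],3).tolist(),load())
c=cv2.resize(im[120:295,205:355,::-1],None,fx=4,fy=4,interpolation=cv2.INTER_CUBIC).astype(float)
cv2.imwrite('pics/w7c.png',np.clip((c-20)*1.8,0,255).astype(np.uint8)[:600])
E
```

```text
11.25 [0.58137944 0.19103242 0.10898803] [[0.002, -0.683, 0.73], [0.0, 0.73, 0.683], [-1.0, -0.001, 0.002]] [0.5817551841837018, 0.19032942903049296, 0.10799999999999998, 133.1]
```

View pics/w7c.png

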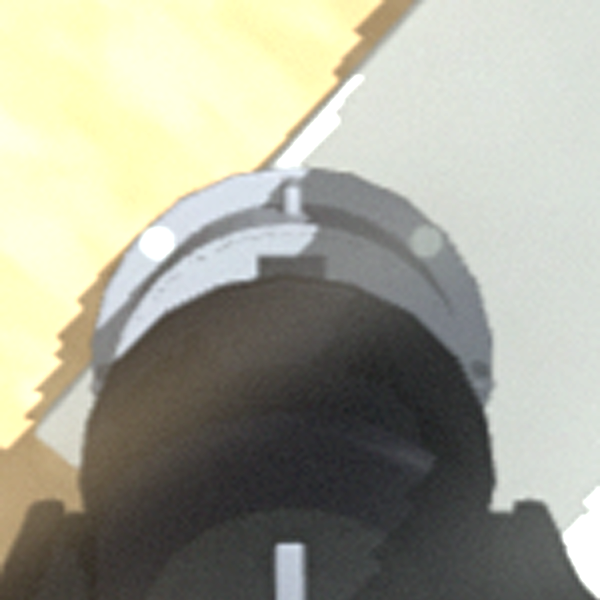

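Aligned: the keyway tab is centred at crop u = 292 and the mark at 290. I'll lower it with a 0.8 mm fore-aft correction.

Call:
move_arm(increments=[0,0,0,0.003,0.0003,-0.0008,0.03,0,0,0,0.006,0.0003,-0.0008,0.03,0,0,0,0.008,0.0003,-0.0008,0.03,0,0,0,0.01,0.0003,-0.0008,0.03,0,0,0,0.012,0.0003,-0.0008,0.03,0,0,0,0.014,0.0003,-0.0008,0.03,0,0,0,0.014,0.0003,-0.0008,0.03])

```text
time_s: 11.88
tcp_pos: [0.5793, 0.1906, 0.093]
ee_rot: [[-0.001, -0.684, 0.729], [-0.0, 0.729, 0.684], [-1.0, 0.0, -0.001]]
wrist_force: [0.5, 0.5, -0.4]
gripper_width: 0.501
```

Call:
move_arm(increments=[0,0,0,0.002,0,0,0.03,0,0,0,0.004,0,0,0.03,0,0,0,0.006,0,0,0.03,0,0,0,0.008,0,0,0.03,0,0,0,0.0095,0,0,0.03,0,0,0,0.0095,0,0,0.03])

```text
time_s: 12.38
tcp_pos: [0.5793, 0.1906, 0.0835]
ee_rot: [[-0.001, -0.684, 0.729], [-0.0, 0.729, 0.684], [-1.0, 0.0, -0.001]]
wrist_force: [0.2, -0.0, -1.2]
gripper_width: 0.503
```

Call:
move_arm(increments=[0,0,0,0.001,0,0,0.03,0,0,0,0.002,0,0,0.03,0,0,0,0.003,0,0,0.03,0,0,0,0.003,0,0,0.03])

```text
time_s: 12.72
tcp_pos: [0.5797, 0.1909, 0.0815]
ee_rot: [[0.0, -0.685, 0.729], [0.0, 0.729, 0.685], [-1.0, -0.0, 0.0]]
wrist_force: [-1.9, 0.4, 2.5]
gripper_width: 0.503
```

Call:
move_arm(increments=[0,0,0,0.0006,0,0,0.03,0,0,0,0.0006,0,0,0.03,0,0,0,0,0,0,0.087,0,0,0,0,0,0,0.087,0,0,0,0,0,0,0.087,0,0,0,0,0,0,0.087,0,0,0,-0.03,0,0,0.087,0,0,0,-0.07,0,0,0.087,0,0,0,-0.11,0,0,0.087,0,0,0,-0.15,0,0,0.087,0,0,0,-0.17,0,0,0.087])

```text
time_s: 13.63
tcp_pos: [0.5814, 0.1913, 0.257]
ee_rot: [[0.008, -0.685, 0.729], [0.003, 0.729, 0.685], [-1.0, -0.003, 0.008]]
wrist_force: [0.9, -0.7, 1.3]
gripper_width: 0.989
```

```bash
python3 - <<'E'
from h import *
c=load(); E=Rd(c[3]); json.dump((np.array(c[:3])+E@[.0265-.17,.0003,-.0008]).tolist()+[c[3]],open('cmd.json','w')); c=load(); print(c)
im=cap('wrist','w8')
plan([(.47,-.32,.26,90,.087)])
E
```

```text
[0.580966072230301, 0.19000185869453454, 0.2515, 133.1]
[43.1, 0, 0, -0.0085, -0.2966, -0.4295, 0.087] ~rows from start 12.5
```

View pics/w8.png

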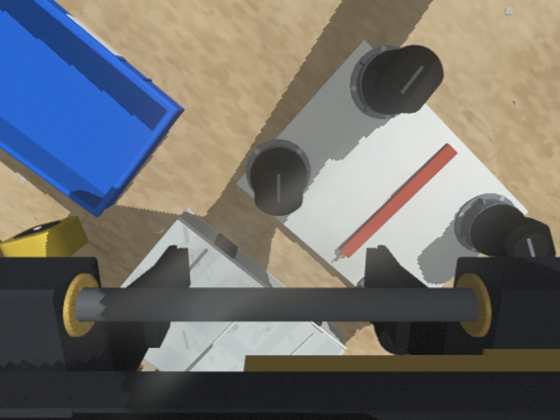

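Both legs sit flush like the fitted ones, and the pencil hasn't moved. On to the hinges.

Call:
move_arm(increments=[21.5,0,0,-0.0085,-0.1483,-0.2147,0.087,21.5,0,0,-0.0085,-0.1483,-0.2147,0.087,21.5,0,0,-0.0085,-0.1483,-0.2147,0.087,21.5,0,0,-0.0085,-0.1483,-0.2147,0.087,21.5,0,0,-0.0085,-0.1483,-0.2147,0.087,21.5,0,0,-0.0085,-0.1483,-0.2147,0.087,21.5,0,0,-0.0085,-0.1483,-0.2147,0.087,21.5,0,0,-0.0085,-0.1483,-0.2147,0.087])

```text
time_s: 14.35
tcp_pos: [0.5235, -0.0669, 0.2594]
ee_rot: [[-0.0, -0.365, 0.931], [-0.0, 0.931, 0.365], [-1.0, 0.0, -0.0]]
wrist_force: [-0.2, -0.1, 0.9]
gripper_width: 1.0
```

```bash
python3 - <<'E'
from h import *
E=Rd(133.1); c=[0.580966072230301, 0.19000185869453454, 0.2515]
json.dump((np.array(c)+E@[-.0085,-.1483,-.2147]).tolist()+[133.1-21.5],open('cmd.json','w')); print(load())
plan([(.47,-.32,.26,90,.087)])
E
```

```text
[0.5255297320766878, -0.06498008613759057, 0.26, 111.6]
[21.6, 0, 0, 0.0, -0.2167, -0.1455, 0.087] ~rows from start 6.3
```

Call:
move_arm(increments=[21.6,0,0,0,-0.2167,-0.1455,0.087,21.6,0,0,0,-0.2167,-0.1455,0.087,21.6,0,0,0,-0.2167,-0.1455,0.087,21.6,0,0,0,-0.2167,-0.1455,0.087,21.6,0,0,0,-0.2167,-0.1455,0.087,21.6,0,0,0,-0.2167,-0.1455,0.087,21.6,0,0,0,-0.2167,-0.1455,0.087,21.6,0,0,0,-0.2167,-0.1455,0.087,21.6,0,0,0,-0.2167,-0.1455,0.087])

```text
time_s: 15.1
tcp_pos: [0.4697, -0.319, 0.2587]
ee_rot: [[-0.001, -0.001, 1.0], [0.001, 1.0, 0.001], [-1.0, 0.001, -0.001]]
wrist_force: [-0.5, 0.9, 0.0]
gripper_width: 1.0
```

```bash
python3 - <<'E'
from h import *
s=r.sense(); im=cap('wrist','w9'); print(s['time_s'],s['tcp_pos'],s['ee_rot'].round(3).tolist()); cap('top','top9')
cv2.imwrite('pics/w9b.png',cv2.resize(im[:300,:,::-1],None,fx=1.42,fy=1.42))
E
```

```text
15.1 [ 0.46972606 -0.31903912  0.25870849] [[-0.001, -0.001, 1.0], [0.001, 1.0, 0.001], [-1.0, 0.001, -0.001]]
```

View pics/w9b.png

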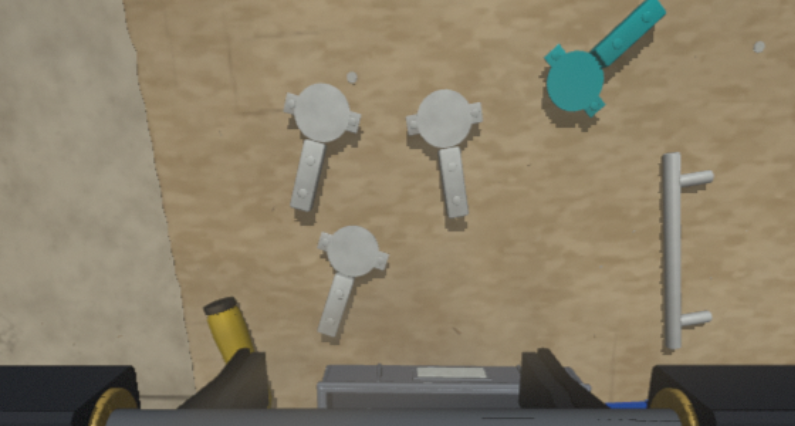

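View pics/top9.png

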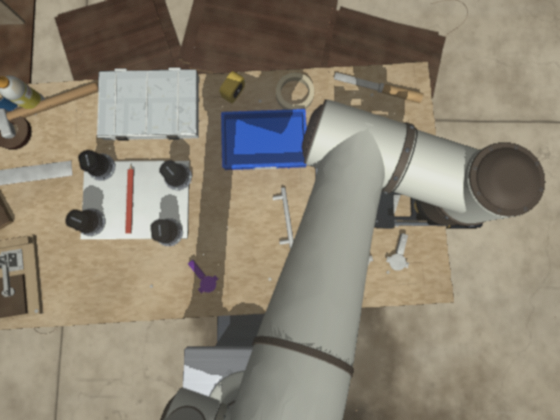

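The wrist view shows three steel hinges (cups at raw (225,79), (313,83) and (248,176)) with arms pointing down the image, and the pull at (473,176). The teal look-alike is to be left alone. The top view shows both legs fitted.

```bash
cat >> h.py <<'E'
def hinge(im,a,b,s,th=25,pr=True):
    """a,b px approx of arm start(cup end) & tip; mask steel (low saturation, bright), take arm strip, fit line"""
    hsv=cv2.cvtColor(im,cv2.COLOR_RGB2HSV); m=((hsv[...,1]<45)&(hsv[...,2]>100)).astype(np.uint8)
    a=np.array(a,float);b=np.array(b,float);L=np.linalg.norm(b-a);u=(b-a)/L;n=np.array([-u[1],u[0]])
    ys,xs=np.nonzero(m); P=np.c_[xs,ys]-a; t=P@u; w=P@n
    k=(t>.15*L)&(t<1.4*L)&(abs(w)<.3*L); pts=np.c_[xs,ys][k].astype(np.float32)
    vx,vy,cx,cy=cv2.fitLine(pts,cv2.DIST_L2,0,.01,.01).ravel(); d=np.array([vx,vy]); d*=np.sign(d@u)
    tt=(pts-[cx,cy])@d; tip=np.array([cx,cy])+d*tt.max(); ww=(pts-[cx,cy])@np.array([-d[1],d[0]])
    T=wplane(tip,.017,s); C=wplane((cx,cy),.015,s); v=(T-C)[:2]; v/=np.linalg.norm(v)
    W=np.ptp(ww)
    G=T[:2]-v*.0345
    print('tip',T.round(4),'grip',G.round(4),'ang',np.degrees(np.arctan2(v[1],v[0])).round(1),'npx',len(pts),'wpx',W.round(1)); return G,np.degrees(np.arctan2(v[1],v[0]))
E
python3 - <<'E'
from h import *
im=cv2.imread('pics/w9.png')[:,:,::-1].copy(); s=r.sense()
k=1/1.42
for n,a,b in [('A',(313,142),(301,210)),('B',(451,148),(457,216)),('C',(345,277),(328,336))]:
    print(n,end=' '); hinge(im,np.array(a)*k,np.array(b)*k,s)
    A=wplane(np.array(a)*k,.017,s);B=wplane(np.array(b)*k,.017,s);d=(B-A)[:2];print('  len',np.linalg.norm(d).round(4),'ang',np.degrees(np.arctan2(d[1],d[0])).round(1),'tip',B.round(4))
# trays from top image
t=cv2.imread('pics/top0.png'); hsv=cv2.cvtColor(t,cv2.COLOR_BGR2HSV)
m=((hsv[...,0]>105)&(hsv[...,0]<125)&(hsv[...,1]>150)).astype(np.uint8)
cs=max(cv2.findContours(m,0,2)[0],key=cv2.contourArea); (c,wh,a)=cv2.minAreaRect(cs); print('blue',c,wh,a,onplane('top',c,.045).round(3),[onplane('top',p,.045).round(3)[:2].tolist() for p in cv2.boxPoints((c,wh,a))])
E
```

```text
A tip [ 0.4407 -0.3902  0.017 ] grip [ 0.4073 -0.3813] ang -15.1 npx 606 wpx 15.3
  len 0.0511 ang -12.6 tip [ 0.4412 -0.3884  0.017 ]
B tip [ 0.4458 -0.2679  0.017 ] grip [ 0.4118 -0.2738] ang 9.9 npx 611 wpx 15.0
  len 0.0505 ang 7.2 tip [ 0.4454 -0.2689  0.017 ]
C tip [ 0.5419 -0.3731  0.017 ] grip [ 0.5092 -0.3619] ang -18.8 npx 505 wpx 14.6
  len 0.0521 ang -16.8 tip [ 0.5438 -0.371   0.017 ]
blue (263.6965637207031, 138.8075408935547) (56.812896728515625, 83.35025787353516) 87.87889862060547 [ 0.673 -0.032  0.045] [[0.742, 0.078], [0.753, -0.134], [0.605, -0.14], [0.594, 0.069]]
```

```bash
python3 - <<'E'
from h import *
json.dump([.47,-.32,.26,90],open('cmd.json','w'))
plan([(.4075,-.3811,.09,76.2,.05),(.4075,-.3811,.012,76.2,.05)])
plan([(.4075,-.3811,.13,76.2,.0)])
plan([(.692,-.094,.13,76.2,.0)])
E
```

```text
[13.8, 0, 0, 0.17, -0.0611, -0.0625, 0.05] ~rows from start 4.6
[13.8, 0, 0, 0.248, -0.0611, -0.0625, 0.05] ~rows from start 6.3
[-0.0, 0, 0, -0.118, 0.0, 0.0, 0.0] ~rows from start 2.8
[-0.0, 0, 0, 0.0, 0.3467, 0.2078, 0.0] ~rows from start 9.7
```

Call:
move_arm(increments=[13.8,0,0,0.17,-0.0611,-0.0625,0.05,13.8,0,0,0.17,-0.0611,-0.0625,0.05,13.8,0,0,0.17,-0.0611,-0.0625,0.05,13.8,0,0,0.17,-0.0611,-0.0625,0.05,13.8,0,0,0.17,-0.0611,-0.0625,0.05,13.8,0,0,0.17,-0.0611,-0.0625,0.05,13.8,0,0,0.2,-0.0611,-0.0625,0.05,13.8,0,0,0.23,-0.0611,-0.0625,0.05,13.8,0,0,0.248,-0.0611,-0.0625,0.05,13.8,0,0,0.248,-0.0611,-0.0625,0.05])

```text
time_s: 16.03
tcp_pos: [0.4081, -0.3792, 0.0104]
ee_rot: [[-0.002, 0.234, 0.972], [0.001, 0.972, -0.234], [-1.0, 0.0, -0.002]]
wrist_force: [-0.2, 0.9, 0.3]
gripper_width: 0.571
```

Call:
move_arm(increments=[0,0,0,0,0,0,0,0,0,0,0,0,0,0,0,0,0,0,0,0,0,0,0,0,0,0,0,0,0,0,0,0,0,0,0,0,0,0,0,0,0,0,0,0,0,0,0,0,0,0,0,0,0,0,0,0,0,0,0,-0.03,0,0,0,0,0,0,-0.07,0,0,0,0,0,0,-0.1,0,0,0,0,0,0,-0.118,0,0,0])

```text
time_s: 17.03
tcp_pos: [0.4081, -0.3815, 0.1331]
ee_rot: [[0.004, 0.237, 0.972], [-0.003, 0.972, -0.237], [-1.0, -0.002, 0.005]]
wrist_force: [1.3, -0.6, -1.2]
gripper_width: 0.176
```

```bash
python3 - <<'E'
from h import *
json.dump([.4075,-.3811,.13,76.2],open('cmd.json','w'))
s=r.sense(); print(s['time_s'],s['gripper_width']*87); im=cap('wrist','w10')
plan([(.6934,-.0954,.13,77,0),(.6934,-.0954,.04,77,0)])
E
```

```text
17.0333 15.33283747799401
[-0.8, 0, 0, 0.0, 0.3456, 0.2095, 0] ~rows from start 9.7
[-0.8, 0, 0, 0.09, 0.3456, 0.2095, 0] ~rows from start 9.9
```

View pics/w10.png

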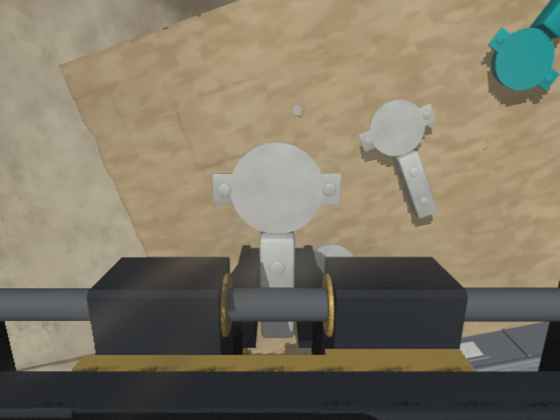

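The hinge is held square by its arm, at 15.3 mm opening. I'll carry it to the blue tray.

Call:
move_arm(increments=[-0.8,0,0,0,0.3456,0.2095,0,-0.8,0,0,0,0.3456,0.2095,0,-0.8,0,0,0,0.3456,0.2095,0,-0.8,0,0,0,0.3456,0.2095,0,-0.8,0,0,0,0.3456,0.2095,0,-0.8,0,0,0,0.3456,0.2095,0,-0.8,0,0,0,0.3456,0.2095,0,-0.8,0,0,0,0.3456,0.2095,0,-0.8,0,0,0,0.3456,0.2095,0,-0.8,0,0,0,0.3456,0.2095,0,-0.8,0,0,0,0.3456,0.2095,0,-0.8,0,0,0,0.3456,0.2095,0])

```text
time_s: 18.08
tcp_pos: [0.6926, -0.093, 0.1277]
ee_rot: [[-0.002, 0.221, 0.975], [0.0, 0.975, -0.221], [-1.0, -0.0, -0.002]]
wrist_force: [-0.7, -0.3, -1.2]
gripper_width: 0.176
```

```bash
python3 - <<'E'
from h import *
s=r.sense(); print(s['time_s'],s['tcp_pos'],s['gripper_width']*87); im=cap('wrist','w11')
json.dump([.6934,-.0954,.13,77],open('cmd.json','w'))
E
```

```text
18.0833 [ 0.69258325 -0.09295257  0.12768991] 15.326005044932266
```

View pics/w11.png

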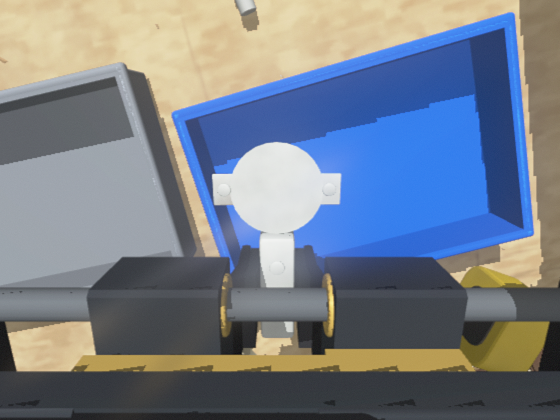

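```bash
python3 - <<'E'
from h import *
s=r.sense()
P=[wplane(p,.045,s) for p in [(177,114),(513,17),(530,234)]]
for p in P: print(p.round(4))
a,b,c=[p[:2] for p in P]; print(np.linalg.norm(a-b),np.linalg.norm(b-c),'center',(a+c)/2,'yaxis ang',np.degrees(np.arctan2(*(b-a)[::-1]))-90,'x ang',np.degrees(np.arctan2(*(c-b)[::-1])))
E
```

```text
[ 0.6105 -0.14    0.045 ]
[0.6016 0.0701 0.045 ]
[0.7424 0.0751 0.045 ]
0.21023447323729547 0.14084760776239422 center [ 0.67640981 -0.03244436] yaxis ang 2.418281258707907 x ang 2.039377597722974
```

The tray measures 210×141 mm with its centre at (0.676,-0.032), which matches the given size and my planned slots. Lowering and releasing.

Call:
move_arm(increments=[0,0,0,0.04,0,-0.001,0,0,0,0,0.08,0,-0.001,0,0,0,0,0.095,0,-0.001,0,0,0,0,0.095,0,-0.001,0,0,0,0,0.095,0,-0.001,0.028,0,0,0,0.095,0,-0.001,0.028,0,0,0,0.095,0,-0.001,0.028,0,0,0,0.06,0,-0.001,0.028,0,0,0,0.02,0,-0.001,0.028,0,0,0,0,0,0,0.028])

```text
time_s: 18.97
tcp_pos: [0.6951, -0.095, 0.1371]
ee_rot: [[0.01, 0.222, 0.975], [-0.001, 0.975, -0.222], [-1.0, 0.001, 0.01]]
wrist_force: [0.3, 0.5, 1.0]
gripper_width: 0.319
```

```bash
python3 - <<'E'
from h import *
s=r.sense(); print(s['time_s'],s['tcp_pos'],s['gripper_width']*87); im=cap('wrist','w12')
plan([(.47,-.32,.2,85,.05)])
E
```

```text
18.9667 [ 0.69514576 -0.0950402   0.13706449] 27.760870468192035
[-8.0, 0, 0, -0.07, -0.2691, -0.1672, 0.05] ~rows from start 7.8
```

View pics/w12.png

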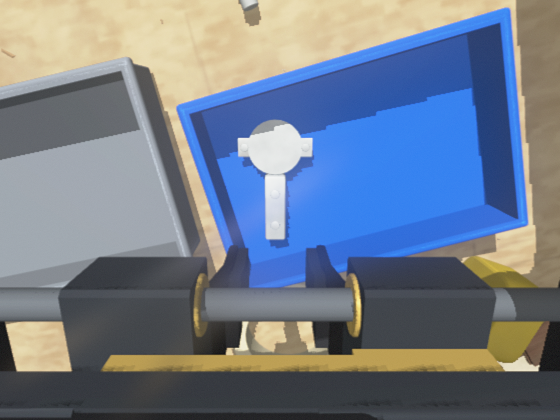

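Hinge A is lying flat in the blue tray. Next is hinge C.

```bash
python3 - <<'E'
from h import *
json.dump([.6934,-.0954,.13,77],open('cmd.json','w'))
plan([(.51,-.3616,.14,72.5,.05)])
E
```

```text
[4.5, 0, 0, -0.01, -0.3006, -0.1188, 0.05] ~rows from start 7.8
```

Call:
move_arm(increments=[4.5,0,0,-0.01,-0.3006,-0.1188,0.05,4.5,0,0,-0.01,-0.3006,-0.1188,0.05,4.5,0,0,-0.01,-0.3006,-0.1188,0.05,4.5,0,0,-0.01,-0.3006,-0.1188,0.05,4.5,0,0,-0.01,-0.3006,-0.1188,0.05,4.5,0,0,-0.01,-0.3006,-0.1188,0.05,4.5,0,0,-0.01,-0.3006,-0.1188,0.05,4.5,0,0,-0.01,-0.3006,-0.1188,0.05,4.5,0,0,-0.01,-0.3006,-0.1188,0.05,4.5,0,0,-0.01,-0.3006,-0.1188,0.05])

```text
time_s: 19.85
tcp_pos: [0.5087, -0.3629, 0.1415]
ee_rot: [[0.003, 0.303, 0.953], [-0.001, 0.953, -0.303], [-1.0, -0.0, 0.003]]
wrist_force: [0.0, 0.4, -1.3]
gripper_width: 0.573
```

```bash
python3 - <<'E'
from h import *
s=r.sense(); print(s['time_s'],s['tcp_pos'],s['gripper_width']*87); im=cap('wrist','w13')
E
```

```text
19.85 [ 0.50868451 -0.36288144  0.14145073] 49.88172344656309
```

View pics/w13.png

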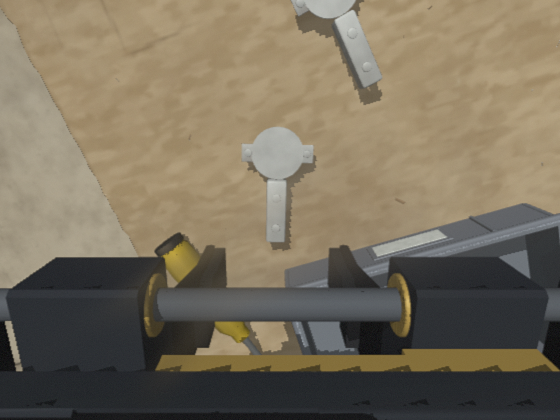

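Hinge C is where I measured it and in line with the tool: arm at (277,182)–(275,241). Grasping.

Call:
move_arm(increments=[0,0,0,0.04,0,0,0.05,0,0,0,0.08,0,0,0.05,0,0,0,0.11,0,0,0.05,0,0,0,0.128,0,0,0.05,0,0,0,0.128,0,0,0.05,0,0,0,0.128,0,0,0,0,0,0,0.128,0,0,0,0,0,0,0.128,0,0,0,0,0,0,0.128,0,0,0,0,0,0,0.128,0,0,0,0,0,0,0.128,0,0,0,0,0,0,0.128,0,0,0])

```text
time_s: 20.9
tcp_pos: [0.5097, -0.3611, 0.0119]
ee_rot: [[0.001, 0.299, 0.954], [-0.0, 0.954, -0.299], [-1.0, -0.0, 0.001]]
wrist_force: [-0.3, 0.2, 1.4]
gripper_width: 0.181
```

```bash
python3 - <<'E'
from h import *
json.dump([.51,-.3616,.012,72.5],open('cmd.json','w'))
plan([(.51,-.3616,.13,72.5,0),(.6902,-.0354,.13,77,0)])
E
```

```text
[-0.0, 0, 0, -0.118, 0.0, 0.0, 0] ~rows from start 2.8
[-4.5, 0, 0, -0.118, 0.3653, 0.0738, 0] ~rows from start 9.4
```

Call:
move_arm(increments=[0,0,0,0,0,0,0,0,0,0,-0.03,0,0,0,0,0,0,-0.07,0,0,0,0,0,0,-0.118,0,0,0,0,0,0,-0.118,0,0,0])

```text
time_s: 21.32
tcp_pos: [0.5132, -0.3633, 0.1377]
ee_rot: [[0.012, 0.298, 0.955], [-0.007, 0.955, -0.298], [-1.0, -0.003, 0.014]]
wrist_force: [1.1, -0.4, 0.5]
gripper_width: 0.182
```

Call:
move_arm(increments=[-4.5,0,0,0,0.3653,0.0738,0,-4.5,0,0,0,0.3653,0.0738,0,-4.5,0,0,0,0.3653,0.0738,0,-4.5,0,0,0,0.3653,0.0738,0,-4.5,0,0,0,0.3653,0.0738,0,-4.5,0,0,0,0.3653,0.0738,0,-4.5,0,0,0,0.3653,0.0738,0,-4.5,0,0,0,0.3653,0.0738,0,-4.5,0,0,0,0.3653,0.0738,0,-4.5,0,0,0,0.3653,0.0738,0,-4.5,0,0,0,0.3653,0.0738,0,-4.5,0,0,0,0.3653,0.0738,0])

```text
time_s: 22.32
tcp_pos: [0.6885, -0.0345, 0.1288]
ee_rot: [[-0.002, 0.223, 0.975], [-0.0, 0.975, -0.223], [-1.0, -0.0, -0.002]]
wrist_force: [-0.0, 0.4, -0.6]
gripper_width: 0.18
```

Call:
move_arm(increments=[0,0,0,0.04,0,0,0,0,0,0,0.08,0,0,0,0,0,0,0.094,0,0,0,0,0,0,0.094,0,0,0,0,0,0,0.094,0,0,0.03,0,0,0,0.094,0,0,0.03,0,0,0,0.094,0,0,0.03,0,0,0,0.094,0,0,0.03,0,0,0,0.06,0,0,0.03,0,0,0,0.02,0,0,0.03,0,0,0,0,0,0,0.03])

```text
time_s: 23.23
tcp_pos: [0.6917, -0.0346, 0.1359]
ee_rot: [[0.009, 0.222, 0.975], [-0.0, 0.975, -0.222], [-1.0, 0.002, 0.009]]
wrist_force: [0.6, -0.3, 1.3]
gripper_width: 0.345
```

```bash
python3 - <<'E'
from h import *
json.dump([.6902,-.0354,.13,77],open('cmd.json','w'))
s=r.sense(); print(s['time_s'],s['tcp_pos'],s['gripper_width']*87); im=cap('wrist','w14')
plan([(.4116,-.2733,.14,98.5,.05)])
E
```

```text
23.2333 [ 0.69166927 -0.03462091  0.13591232] 30.045203480308253
[-21.5, 0, 0, -0.01, -0.2945, -0.2179, 0.05] ~rows from start 8.8
```

View pics/w14.png

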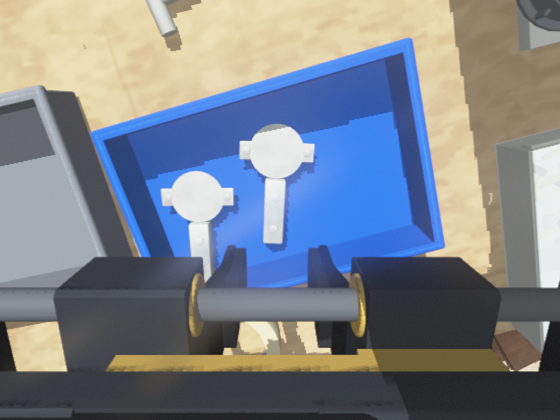

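Two hinges now lie separately in the blue tray. Next is hinge B.

Call:
move_arm(increments=[-21.5,0,0,-0.01,-0.2945,-0.2179,0.05,-21.5,0,0,-0.01,-0.2945,-0.2179,0.05,-21.5,0,0,-0.01,-0.2945,-0.2179,0.05,-21.5,0,0,-0.01,-0.2945,-0.2179,0.05,-21.5,0,0,-0.01,-0.2945,-0.2179,0.05,-21.5,0,0,-0.01,-0.2945,-0.2179,0.05,-21.5,0,0,-0.01,-0.2945,-0.2179,0.05,-21.5,0,0,-0.01,-0.2945,-0.2179,0.05,-21.5,0,0,-0.01,-0.2945,-0.2179,0.05,-21.5,0,0,-0.01,-0.2945,-0.2179,0.05,-21.5,0,0,-0.01,-0.2945,-0.2179,0.05,-21.5,0,0,-0.01,-0.2945,-0.2179,0.05])

```text
time_s: 24.28
tcp_pos: [0.4116, -0.2731, 0.1405]
ee_rot: [[0.002, -0.149, 0.989], [-0.001, 0.989, 0.149], [-1.0, -0.001, 0.002]]
wrist_force: [0.7, 0.3, 0.3]
gripper_width: 0.574
```

```bash
python3 - <<'E'
from h import *
s=r.sense(); print(s['time_s'],s['tcp_pos'],s['gripper_width']*87); im=cap('wrist','w15')
E
```

```text
24.2833 [ 0.41157412 -0.27312544  0.14050951] 49.9412047364472
```

View pics/w15.png

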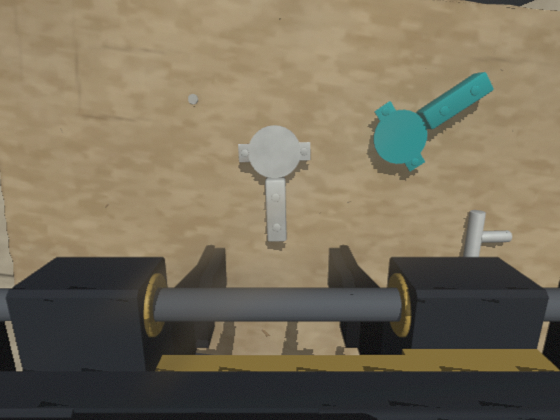

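Hinge B is centred and aligned, with its arm at (275,180)–(276,241). Grasping.

Call:
move_arm(increments=[0,0,0,0.04,0,0,0.05,0,0,0,0.08,0,0,0.05,0,0,0,0.11,0,0,0.05,0,0,0,0.128,0,0,0.05,0,0,0,0.128,0,0,0.05,0,0,0,0.128,0,0,0,0,0,0,0.128,0,0,0,0,0,0,0.128,0,0,0,0,0,0,0.128,0,0,0,0,0,0,0.128,0,0,0,0,0,0,0.128,0,0,0,0,0,0,0.128,0,0,0])

```text
time_s: 25.33
tcp_pos: [0.4112, -0.2729, 0.0118]
ee_rot: [[0.001, -0.149, 0.989], [-0.0, 0.989, 0.149], [-1.0, -0.0, 0.001]]
wrist_force: [-0.2, 0.3, 0.8]
gripper_width: 0.184
```

```bash
python3 - <<'E'
from h import *
json.dump([.4116,-.2733,.13,98.5],open('cmd.json','w'))
plan([(.687,.0246,.13,77,0)])
E
```

```text
[21.5, 0, 0, 0.0, 0.2539, 0.3164, 0] ~rows from start 9.7
```

Call:
move_arm(increments=[0,0,0,0,0,0,0,0,0,0,-0.03,0,0,0,0,0,0,-0.07,0,0,0,0,0,0,-0.118,0,0,0,0,0,0,-0.118,0,0,0])

```text
time_s: 25.75
tcp_pos: [0.4148, -0.2746, 0.1364]
ee_rot: [[0.012, -0.151, 0.988], [-0.005, 0.989, 0.151], [-1.0, -0.007, 0.011]]
wrist_force: [1.0, -0.1, -1.1]
gripper_width: 0.179
```

Call:
move_arm(increments=[21.5,0,0,0,0.2539,0.3164,0,21.5,0,0,0,0.2539,0.3164,0,21.5,0,0,0,0.2539,0.3164,0,21.5,0,0,0,0.2539,0.3164,0,21.5,0,0,0,0.2539,0.3164,0,21.5,0,0,0,0.2539,0.3164,0,21.5,0,0,0,0.2539,0.3164,0,21.5,0,0,0,0.2539,0.3164,0,21.5,0,0,0,0.2539,0.3164,0,21.5,0,0,0,0.2539,0.3164,0,21.5,0,0,0,0.2539,0.3164,0,21.5,0,0,0,0.2539,0.3164,0])

```text
time_s: 26.75
tcp_pos: [0.6863, 0.0272, 0.1278]
ee_rot: [[-0.002, 0.221, 0.975], [-0.0, 0.975, -0.221], [-1.0, -0.001, -0.002]]
wrist_force: [-0.2, -1.5, -0.8]
gripper_width: 0.177
```

Call:
move_arm(increments=[0,0,0,0.04,0,0,0,0,0,0,0.08,0,0,0,0,0,0,0.094,0,0,0,0,0,0,0.094,0,0,0,0,0,0,0.094,0,0,0.03,0,0,0,0.094,0,0,0.03,0,0,0,0.094,0,0,0.03,0,0,0,0.094,0,0,0.03,0,0,0,0.06,0,0,0.03,0,0,0,0.02,0,0,0.03,0,0,0,0,0,0,0.03])

```text
time_s: 27.67
tcp_pos: [0.6884, 0.0255, 0.1359]
ee_rot: [[0.009, 0.222, 0.975], [0.0, 0.975, -0.222], [-1.0, 0.002, 0.008]]
wrist_force: [-0.1, -1.0, 1.0]
gripper_width: 0.345
```

```bash
python3 - <<'E'
from h import *
s=r.sense(); print(s['time_s'],s['tcp_pos'],s['gripper_width']*87); im=cap('wrist','w16')
# pull from w9
im=cv2.imread('pics/w9.png')
E
```

```text
27.6667 [0.68838776 0.02550819 0.13588924] 30.025293976756686
```

View pics/w16.png

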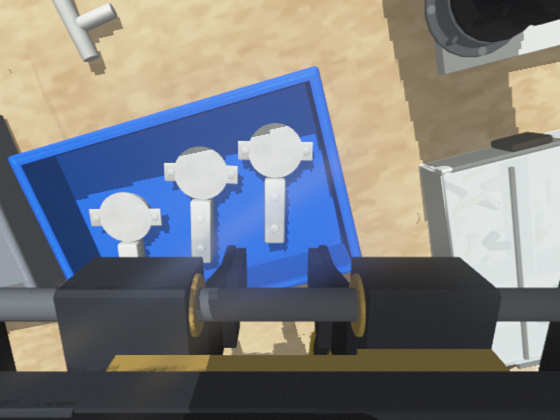

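All three hinges lie flat and separate in the blue tray. Now the pull.

```bash
python3 - <<'E'
from h import *
json.dump([.687,.0246,.13,77],open('cmd.json','w'))
s={'tcp_pos':[ 0.46972606,-0.31903912,0.25870849],'ee_rot':[[-0.001,-0.001,1.0],[0.001,1.0,0.001],[-1.0,0.001,-0.001]]}
k=1/1.42
A=wplane((671*k,153*k),.009,s);B=wplane((674*k,348*k),.009,s);print(A.round(4),B.round(4),np.linalg.norm(A-B),(A+B)/2,np.degrees(np.arctan2(*(B-A)[1::-1])))
im=cv2.imread('pics/top9.png'); print([onplane('top',p,.006).round(3) for p in [(284,187),(291,248)]])
M=(A+B)/2
plan([(M[0],M[1],.17,90,.05)],save=False)
E
```

```text
[ 0.3983 -0.1081  0.009 ] [ 0.5564 -0.0817  0.009 ] 0.16031945909784598 [ 0.47733084 -0.09493059  0.009     ] 9.47832992790364
[array([ 0.556, -0.085,  0.006]), array([ 0.4  , -0.104,  0.006])]
[-13.0, 0, 0, -0.04, -0.1636, -0.1774, 0.05] ~rows from start 5.9
```

```bash
python3 - <<'E'
from h import *
plan([(.4773,-.0949,.14,99,.04)])
E
```

```text
[-22.0, 0, 0, -0.01, -0.1636, -0.1774, 0.04] ~rows from start 5.8
```

Call:
move_arm(increments=[-22,0,0,-0.01,-0.1636,-0.1774,0.04,-22,0,0,-0.01,-0.1636,-0.1774,0.04,-22,0,0,-0.01,-0.1636,-0.1774,0.04,-22,0,0,-0.01,-0.1636,-0.1774,0.04,-22,0,0,-0.01,-0.1636,-0.1774,0.04,-22,0,0,-0.01,-0.1636,-0.1774,0.04,-22,0,0,-0.01,-0.1636,-0.1774,0.04,-22,0,0,-0.01,-0.1636,-0.1774,0.04,-22,0,0,-0.01,-0.1636,-0.1774,0.04])

```text
time_s: 28.47
tcp_pos: [0.4777, -0.0943, 0.1408]
ee_rot: [[0.004, -0.158, 0.987], [0.0, 0.987, 0.158], [-1.0, -0.0, 0.004]]
wrist_force: [0.2, -0.2, 0.6]
gripper_width: 0.456
```

```bash
python3 - <<'E'
from h import *
s=r.sense(); print(s['time_s'],s['tcp_pos'],s['gripper_width']*87); im=cap('wrist','w17')
E
```

```text
28.4667 [ 0.47770024 -0.09430608  0.1407925 ] 39.66563546940765
```

View pics/w17.png

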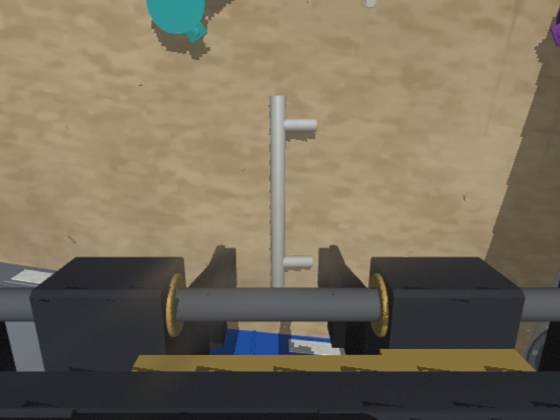

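The bar is centred and vertical at u ≈ 278. Grasping.

Call:
move_arm(increments=[0,0,0,0.04,0,0,0.04,0,0,0,0.08,0,0,0.04,0,0,0,0.11,0,0,0.04,0,0,0,0.1295,0,0,0.04,0,0,0,0.1295,0,0,0.04,0,0,0,0.1295,0,0,0,0,0,0,0.1295,0,0,0,0,0,0,0.1295,0,0,0,0,0,0,0.1295,0,0,0,0,0,0,0.1295,0,0,0,0,0,0,0.1295,0,0,0,0,0,0,0.1295,0,0,0])

```text
time_s: 29.52
tcp_pos: [0.4764, -0.0944, 0.0101]
ee_rot: [[-0.0, -0.158, 0.987], [0.0, 0.987, 0.158], [-1.0, 0.0, -0.0]]
wrist_force: [-0.3, 0.2, -0.8]
gripper_width: 0.13
```

Call:
move_arm(increments=[0,0,0,0,0,0,0,0,0,0,-0.03,0,0,0,0,0,0,-0.07,0,0,0,0,0,0,-0.11,0,0,0,0,0,0,-0.15,0,0,0,0,0,0,-0.15,0,0,0])

```text
time_s: 30.02
tcp_pos: [0.4815, -0.0945, 0.1683]
ee_rot: [[0.017, -0.16, 0.987], [-0.0, 0.987, 0.16], [-1.0, -0.003, 0.017]]
wrist_force: [0.5, 0.2, -0.5]
gripper_width: 0.124
```

```bash
python3 - <<'E'
from h import *
json.dump([.4773,-.0949,.1605,99],open('cmd.json','w'))
plan([(.53,-.18,.1605,147,0)]); plan([(.645,-.25,.1605,189,0)])
im=cap('wrist','w18')
E
```

```text
[-48.0, 0, 0, 0.0, -0.0923, 0.0387, 0] ~rows from start 6.7
[-42.0, 0, 0, 0.0, -0.1346, 0.004, 0] ~rows from start 5.9
```

View pics/w18.png

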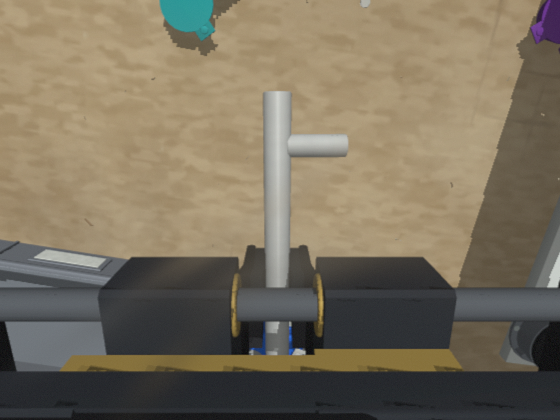

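The pull is held level. I'll carry and turn it to the grey tray.

Call:
move_arm(increments=[-48,0,0,0,-0.0923,0.0387,0,-48,0,0,0,-0.0923,0.0387,0,-48,0,0,0,-0.0923,0.0387,0,-48,0,0,0,-0.0923,0.0387,0,-48,0,0,0,-0.0923,0.0387,0,-48,0,0,0,-0.0923,0.0387,0,-48,0,0,0,-0.0923,0.0387,0,-48,0,0,0,-0.0923,0.0387,0,-48,0,0,0,-0.0923,0.0387,0])

```text
time_s: 30.82
tcp_pos: [0.5285, -0.1793, 0.1588]
ee_rot: [[-0.002, -0.838, 0.546], [0.0, 0.546, 0.838], [-1.0, 0.002, -0.001]]
wrist_force: [-0.7, -0.7, -1.3]
gripper_width: 0.128
```

Call:
move_arm(increments=[-42,0,0,0,-0.1346,0.004,0,-42,0,0,0,-0.1346,0.004,0,-42,0,0,0,-0.1346,0.004,0,-42,0,0,0,-0.1346,0.004,0,-42,0,0,0,-0.1346,0.004,0,-42,0,0,0,-0.1346,0.004,0,-42,0,0,0,-0.1346,0.004,0,-42,0,0,0,-0.1346,0.004,0,-42,0,0,0,-0.1346,0.004,0])

```text
time_s: 31.57
tcp_pos: [0.6441, -0.249, 0.1598]
ee_rot: [[-0.001, -0.988, -0.155], [0.0, -0.155, 0.988], [-1.0, 0.001, 0.0]]
wrist_force: [0.4, 0.6, -0.5]
gripper_width: 0.123
```

```bash
python3 - <<'E'
from h import *
s=r.sense(); print(s['time_s'],s['tcp_pos'],s['gripper_width']*87,s['ee_rot'].round(3).tolist()); im=cap('wrist','w19'); cap('top','top19')
E
```

```text
31.5667 [ 0.64414266 -0.24897757  0.15977236] 10.684689306928698 [[-0.001, -0.988, -0.155], [0.0, -0.155, 0.988], [-1.0, 0.001, 0.0]]
```

View pics/w19.png

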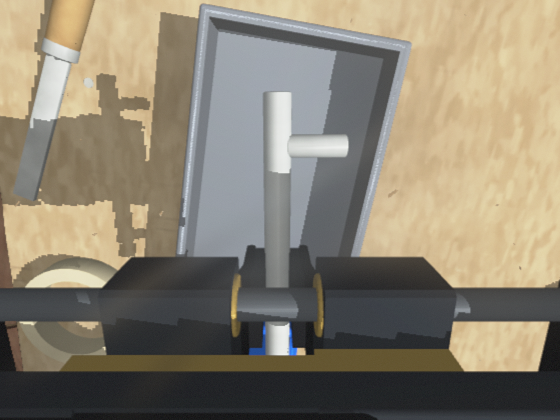

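View pics/top19.png

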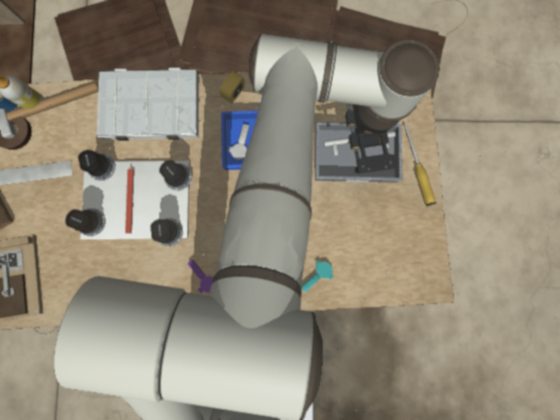

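```bash
python3 - <<'E'
from h import *
s=r.sense()
P=[wplane(p,.045,s) for p in [(203,6),(408,43),(181,250),(356,258)]]
for p in P: print(p.round(4))
a,b,c,d=[p[:2] for p in P]; x=(a-b)/np.linalg.norm(a-b); y=np.array([-x[1],x[0]])
print(np.linalg.norm(a-b),'x ang',np.degrees(np.arctan2(x[1],x[0])),'edge angs',np.degrees(np.arctan2(*(c-a)[::-1]))-90,np.degrees(np.arctan2(*(d-b)[::-1]))-90)
C=(a+b)/2+y*.105; print('centre',C)
E
```

```text
[ 0.7159 -0.3784  0.045 ]
[ 0.5753 -0.3776  0.045 ]
[ 0.7157 -0.2014  0.045 ]
[ 0.5761 -0.2166  0.045 ]
0.14053969286113097 x ang -0.30849674643796526 edge angs 0.05626112826668361 -0.2713255118863884
centre [ 0.64617436 -0.27297932]
```

```bash
python3 - <<'E'
from h import *
plan([(.659,-.274,.1605,180,0),(.659,-.274,.022,180,0)])
E
```

```text
[9.0, 0, 0, 0.0, -0.01, -0.0259, 0] ~rows from start 1.3
[9.0, 0, 0, 0.1385, -0.01, -0.0259, 0] ~rows from start 3.4
```

Call:
move_arm(increments=[9,0,0,0,-0.01,-0.0259,0,9,0,0,0,-0.01,-0.0259,0,9,0,0,0.04,-0.01,-0.0259,0,9,0,0,0.08,-0.01,-0.0259,0,9,0,0,0.11,-0.01,-0.0259,0,9,0,0,0.13,-0.01,-0.0259,0,9,0,0,0.1385,-0.01,-0.0259,0,9,0,0,0.1385,-0.01,-0.0259,0,9,0,0,0.1385,-0.01,-0.0259,0])

```text
time_s: 32.42
tcp_pos: [0.6592, -0.2734, 0.0225]
ee_rot: [[0.001, -1.0, -0.001], [-0.001, -0.001, 1.0], [-1.0, -0.001, -0.001]]
wrist_force: [0.2, -0.6, 0.1]
gripper_width: 0.127
```

Call:
move_arm(increments=[0,0,0,0.003,0,0,0,0,0,0,0.003,0,0,0.035,0,0,0,0.003,0,0,0.035,0,0,0,0.003,0,0,0.035,0,0,0,0.003,0,0,0.035,0,0,0,0.003,0,0,0.035,0,0,0,-0.03,0,0,0.035,0,0,0,-0.07,0,0,0.035,0,0,0,-0.11,0,0,0.035,0,0,0,-0.15,0,0,0.035,0,0,0,-0.2,0,0,0.035,0,0,0,-0.2,0,0,0.035])

```text
time_s: 33.42
tcp_pos: [0.6615, -0.2748, 0.2319]
ee_rot: [[0.015, -1.0, -0.002], [-0.006, -0.003, 1.0], [-1.0, -0.015, -0.006]]
wrist_force: [0.4, -0.1, 1.8]
gripper_width: 0.405
```

```bash
python3 - <<'E'
from h import *
s=r.sense(); print(s['time_s'],s['tcp_pos'],s['gripper_width']*87); im=cap('wrist','w20')
json.dump([.659,-.274,.222,180],open('cmd.json','w'))
plan([(.42,-.35,.26,105,.087)])
E
```

```text
33.4167 [ 0.66150901 -0.27480819  0.23185549] 35.216064668672416
[75.0, 0, 0, -0.038, 0.239, -0.076, 0.087] ~rows from start 10.5
```

View pics/w20.png

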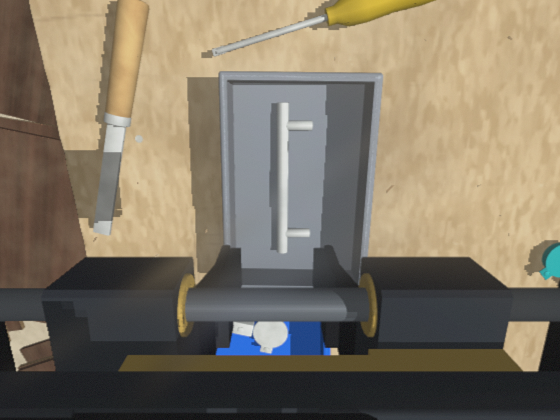

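The pull lies in the grey tray. I'll retreat for a last overall look.

Call:
move_arm(increments=[75,0,0,-0.038,0.239,-0.076,0.087,75,0,0,-0.038,0.239,-0.076,0.087,75,0,0,-0.038,0.239,-0.076,0.087,75,0,0,-0.038,0.239,-0.076,0.087,75,0,0,-0.038,0.239,-0.076,0.087,75,0,0,-0.038,0.239,-0.076,0.087,75,0,0,-0.038,0.239,-0.076,0.087,75,0,0,-0.038,0.239,-0.076,0.087,75,0,0,-0.038,0.239,-0.076,0.087,75,0,0,-0.038,0.239,-0.076,0.087,75,0,0,-0.038,0.239,-0.076,0.087,75,0,0,-0.038,0.239,-0.076,0.087])

```text
time_s: 34.47
tcp_pos: [0.4192, -0.3495, 0.2595]
ee_rot: [[0.0, -0.259, 0.966], [0.0, 0.966, 0.259], [-1.0, 0.0, 0.0]]
wrist_force: [-0.8, -0.1, -0.8]
gripper_width: 0.994
```

```bash
python3 - <<'E'
from h import *
s=r.sense(); c=list(s['tcp_pos'])+[np.degrees(np.arctan2(s['ee_rot'][1][1],s['ee_rot'][0][1]))]; print(c,s['time_s'])
json.dump(c,open('cmd.json','w')); plan([(.18,-.6,.26,105,.087)])
E
```

```text
[np.float64(0.41922354122199784), np.float64(-0.3495126014815326), np.float64(0.2594842155752044), np.float64(105.01595670582074)] 34.4667
[0.0, 0, 0, -0.0005, -0.18, -0.296, 0.087] ~rows from start 8.3
```

Call:
move_arm(increments=[0,0,0,0,-0.18,-0.296,0.087,0,0,0,0,-0.18,-0.296,0.087,0,0,0,0,-0.18,-0.296,0.087,0,0,0,0,-0.18,-0.296,0.087,0,0,0,0,-0.18,-0.296,0.087,0,0,0,0,-0.18,-0.296,0.087,0,0,0,0,-0.18,-0.296,0.087,0,0,0,0,-0.18,-0.296,0.087,0,0,0,0,-0.18,-0.296,0.087,0,0,0,0,-0.18,-0.296,0.087,0,0,0,0,-0.18,-0.296,0.087])

```text
time_s: 35.38
tcp_pos: [0.18, -0.6004, 0.2588]
ee_rot: [[-0.0, -0.26, 0.966], [0.001, 0.966, 0.26], [-1.0, 0.001, 0.0]]
wrist_force: [-1.0, 1.5, 0.1]
gripper_width: 0.999
```

```bash
python3 - <<'E'
from h import *
cap('top','topF'); im=cap('scene','sceneF'); print(r.sense()['time_s'])
cv2.imwrite('pics/sceneFb.png',cv2.resize(im[120:350,80:400,::-1],None,fx=2.5,fy=2.5,interpolation=cv2.INTER_CUBIC))
E
```

```text
35.4833
```

View pics/topF.png

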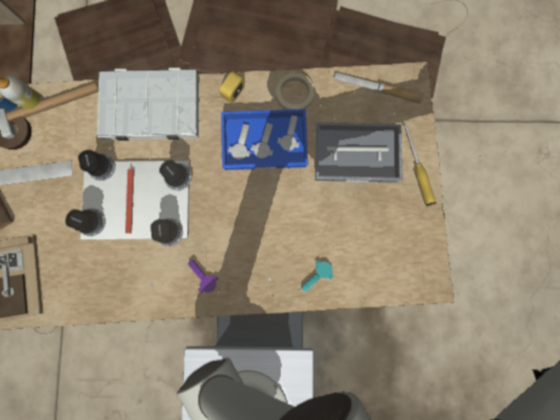

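View pics/sceneFb.png

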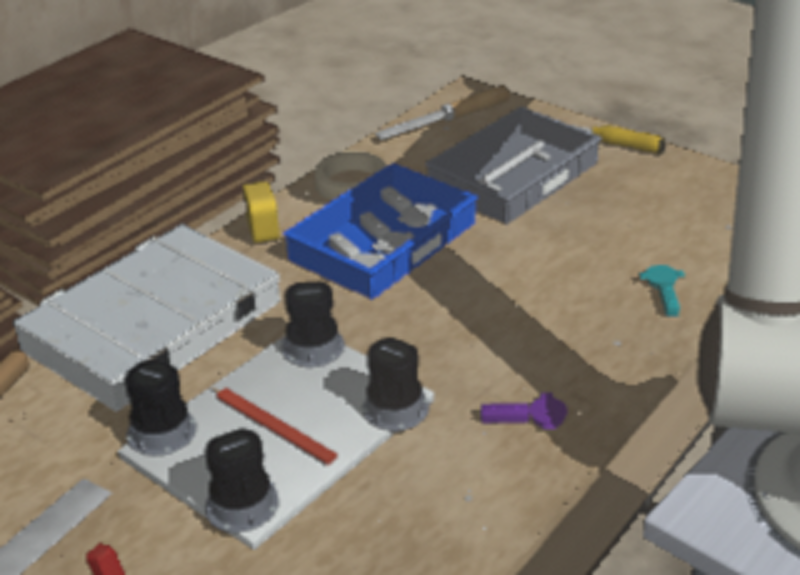

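```bash
python3 -c "
from station import r
print(r.finish_job(), r.sense()['time_s'])"
```

```text
the job is handed in; nothing more can be done
the job is handed in; nothing more can be done
```

The job is done and handed in, at about 35.5 s on the robot's clock.

- **Legs:** I turned both loose legs to their keyways, and the lugs dropped in without resistance. Each flange met its collar at the expected height, with the gripper height reading 81.4 and 81.5 mm against 81.5 expected. Contact readings were 6.1 N and 2.5 N. I then pressed the second leg down another 0.6 mm and did not read the force for that.
- **Hinges and pull:** the first pictures showed three cup hinges and one bar pull on the bench. All three hinges went flat and apart into the blue tray, and the pull into the grey tray.
- **Last checks:** the final top and scene pictures, taken with the arm withdrawn, show both legs upright in their sockets. They also show the three hinges and the pull in their trays, and no steel hinge or pull left on the bench. The screwdriver, pencil, and purple and turquoise look-alikes look unmoved. No check failed or disagreed.
- **Not checked:** after release I judged the legs fully home only from pictures, without measuring the flange gap.

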